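Press the dowel pins in the dental model plates and rack them

ROBOT

A 7-joint arm with a two-finger parallel gripper is mounted at the origin on the work surface. World frame = base frame: x ahead of the robot, y to its left, z up, the work surface at z = 0. Lengths are in m, angles in rad, forces in N, time in s.
With the tool pointing down it reaches from about 0.425 to 0.925 m from the base axis. Payload 6.8 kg.
Tool frame: the origin (TCP) lies midway between the tips of the shut fingers; the grasp point (between the pads) lies 19 mm behind it (r.grip_depth is the distance from the TCP to the grasp point, in m); z points along the fingers, y is the line along which they close (so a half turn about z gives the same grasp; the last joint's range is limited). The gripper opens to 85 mm and grips with 20 to 120 N. Pads are 22 mm wide; open, the fingers measure 114 mm over their backs; the gripper's body (76 mm by 85 mm) begins 54 mm behind the grasp point. The pads swing forward as they close: fully open they stand 13 mm farther back than shut.
Start: joints at [1.127, 0.477, 0.022, 1.555, -0.011, 1.109, -0.083], TCP at [0.222, -0.637, 0.231] pointing down, gripper open.
Joint ranges: [-2.96, 2.96], [-0.34, 2.1], [-1.41, 1.46], [0.24, 2.44], [-1.37, 4.51], [0.17, 1.92], [-2.96, 2.96]. Speed limits (rad/s): [2.39, 2.39, 3.14, 3.14, 3.14, 3.14, 3.14].

INTERFACE

Orientations are given as a rotation vector (axis times angle).
In Python, from bench import telemetry, grab_frame, calibration, order, silhouettes, r gives the robot as it stands.
- The arm moves only by the tool apply_moves, never from a script. Its argument "moves" is a list of rows, each a list of 7 numbers: the turn, a rotation vector about the tool's x, y, z scaled (see below), then the shift along the tool's x, y, z scaled (see below), then the opening, from -1 (shut) to 1 (fully open). A call has exactly 8 rows; each row shifts and turns the commanded pose from where the row before left it, along the tool's axes as they then stand; what a row does not reach is not made up. The controller multiplies each number of a shift by 1000 mm and each number of a turn by 6 degrees. A row lasts 1/12 s, in which the tool goes at most 41.7 mm and 7.16 degrees, less where a joint would pass 70% of its speed; a pose out of reach is approached as far as the arm can. A call with a number of a shift or a turn outside -1 to 1 is refused whole. A call with a gripper value outside its range is refused whole. The fingers move at their own pace and stop on an object; "grip_force" is the grip in N (left out, the last holds). Time passes only in rows, so rows that do not move let the fingers close, or fill a call up. It gives the time, the measured TCP pose, the force, the opening and the grip force at its end, in the units of the state.
- telemetry.get_obs(): the state, without advancing time (a new reading comes with each control period).
- grab_frame(name): name is "side" or "top"; returns the picture (480x640x3 uint8, blue, green, red); there is no depth.
- calibration(name): a dict with "fx", "fy", "cx", "cy" (pixels), "world_from_camera" (4x4, takes a point from camera to world coordinates). Camera axes: x right, y down, z forward; pixel columns grow to the right and rows downward; lengths in m; the calibration is good to about 2 mm. A picture is of the moment at which its call begins. calibration takes no time and is no camera call.
- order.hand_in(): hands the job in; it is judged then, once.
Trained networks look in the newest picture that a camera, given by its name, has taken for a name from the list of things; names that differ only in an ending like _2 or _b are one class to them, and where a whole thing is asked for, a point or a joint stands for the part that bears it (a point fixed in the world has none). Each returns a list of dicts, best first, with "p" (0 to 1); they miss things now and then, are a little off and sometimes report something else, mostly with a low value. They report only what shows in the picture. A call takes as long as a camera call.
- silhouettes(thing, camera): "mask" (480x640 bool, what is visible of it) and "extent" ([centre column, centre row, width, height] in pixels, round what is visible of it).
The state is a dict: "clock": time; "joints": joint angles; "qvel": joint speeds; "tau": joint torques, N m; "tcp_pos": TCP position; "orientation": TCP orientation; "contact_force": force on the tool from outside, world axes, zero at the start; "moment": the same for the moment, N m; "grip_width": finger opening in m; "gripper_force": force on a finger pad.
Only numpy, scipy, OpenCV 4.12 (cv2) and the standard library are available. Lean on these libraries where they do the work, as an engineer would, in place of code of your own. Each camera call takes 0.05 s, during which the arm holds its last target. There are 200 camera calls.

TASK

Each dental model plate on the mat has one red-headed pin standing proud: slide each plate along the bed of the pin press until its pin sits right under the tip, and push the press knob down so that the press (never the robot itself) drives the pin fully in. Then slide every plate, cast up and grip block outwards, into a bay of the rack, under the side lips and fully home against the back stop, one plate to a bay. Leave the bottle, the glass palette and the black case alone.

Things in the scene. Friction and masses are not known exactly. Their poses are not given: they have to be found in the camera images.
- plate_a: loose white plate with peach stone cast of teeth, 140 g; may be absent. Plate 90 x 64 x 6 mm (x, y, z); on its -x side a tongue 24 mm wide, 6 thick, x = -45 to -115, with a black grip block 36 x 24 x 20 mm on it, centred at x = -95, y = 0, top 26 mm up. Cast top 20 mm up, within 27 mm of the centre line. Origin: centre of the 90 x 64 underside; x points away from the block, z up
- pin_a: red-headed dowel pin in plate_a, head 7 mm wide, red ring 19 mm wide painted round it, at plate x = 4, y = 4 mm. Origin: top of its head, 17 mm above the plate's underside when proud, 8 mm when fully in (9 mm travel, needs about 5 N, stays where pushed). Only the press may push it
- plate_b: loose white plate with ivory stone cast of teeth, 140 g; may be absent. Plate 90 x 64 x 6 mm (x, y, z); on its -x side a tongue 24 mm wide, 6 thick, x = -45 to -115, with a black grip block 36 x 24 x 20 mm on it, centred at x = -95, y = 0, top 26 mm up. Cast top 20 mm up, within 27 mm of the centre line. Origin: centre of the 90 x 64 underside; x points away from the block, z up
- pin_b: red-headed dowel pin in plate_b, head 7 mm wide, red ring 19 mm wide painted round it, at plate x = -10, y = -7 mm. Origin: top of its head, 17 mm above the plate's underside when proud, 8 mm when fully in (9 mm travel, needs about 5 N, stays where pushed). Only the press may push it
- plate_c: loose white plate with mauve stone cast of teeth, 140 g; may be absent. Plate 90 x 64 x 6 mm (x, y, z); on its -x side a tongue 24 mm wide, 6 thick, x = -45 to -115, with a black grip block 36 x 24 x 20 mm on it, centred at x = -95, y = 0, top 26 mm up. Cast top 20 mm up, within 27 mm of the centre line. Origin: centre of the 90 x 64 underside; x points away from the block, z up
- pin_c: red-headed dowel pin in plate_c, head 7 mm wide, red ring 19 mm wide painted round it, at plate x = -4, y = 8 mm. Origin: top of its head, 17 mm above the plate's underside when proud, 8 mm when fully in (9 mm travel, needs about 5 N, stays where pushed). Only the press may push it
- press: fixed pin press, on the left or right. Flat bed 10 mm above the bench, x = -80 to +110, y within 75 mm; column 28 mm thick at x = +96; blue head 36 mm wide from x = -16 to the column, 103 to 133 mm above the bench. Origin: on the bench below the tip; x points from tip to column (work enters from -x), z up
- press_tip (a point): lower end of the press's steel tip (4 mm thick for its lowest 22 mm, 14 mm above that), 45 mm above the bench at rest; goes straight down with the knob by up to 28 mm and springs back up
- press_knob (a point): centre of the top of the press's black round knob (40 mm across), on the tip's axis, 209 mm above the bench at rest; full stroke 28 mm down (spring 2 to 4 N, some 5 N more while a pin moves)
- rack: fixed rack, on the left or right: three bays 77 mm apart along y, open to -x, each 67 mm wide between 10 mm walls with round ends. Floor 8 mm above the bench from x = -83 to +53; walls from x = -45; lips from x = -37 reach 6 mm over the plate's edges, 9 to 13 mm above the floor; back stop at x = +46, 22 mm high. Origin: on the bench below bay1; x points into the bays, z up
- bay0 (a point): point on the floor of the rack's bay at the rack's -y end, where a plate's origin lies (to about 1 mm) when it is home against the back stop; axes as the rack
- bay1 (a point): point on the floor of the rack's bay in the middle, where a plate's origin lies (to about 1 mm) when it is home against the back stop; axes as the rack
- bay2 (a point): point on the floor of the rack's bay at the rack's +y end, where a plate's origin lies (to about 1 mm) when it is home against the back stop; axes as the rack
- flask: bystander: white drinks bottle 68 mm across, 210 mm tall; origin under its centre
- palette: bystander: round glass mixing palette 150 mm across, 18 mm thick; origin under its centre
- case: bystander: black instrument case 80 x 170 x 28 mm; origin under its centre

How it is judged:
At the end, for the whole second after the job is handed in: For every plate present: pin top under 10.5 mm above the plate's underside (fully in: 8 mm); plate in a bay, grip block outwards, within 6 mm of home along the bay, 8 mm of the bay point horizontally, at most 4 mm above the floor, within 0.08 rad, at rest (z of pin_a in the frame of plate_a below 0.0105 m and ((x of plate_a in the frame of bay0 above -0.006 m and horizontal distance between plate_a and bay0 below 0.008 m and z of plate_a in the frame of bay0 below 0.004 m and angle between the x axis of plate_a and the x axis of bay0, either way round below 0.08 rad) or (x of plate_a in the frame of bay1 above -0.006 m and horizontal distance between plate_a and bay1 below 0.008 m and z of plate_a in the frame of bay1 below 0.004 m and angle between the x axis of plate_a and the x axis of bay1, either way round below 0.08 rad) or (x of plate_a in the frame of bay2 above -0.006 m and horizontal distance between plate_a and bay2 below 0.008 m and z of plate_a in the frame of bay2 below 0.004 m and angle between the x axis of plate_a and the x axis of bay2, either way round below 0.08 rad)) and linear speed of each of plate_a, plate_b, plate_c below 0.02 m/s and z of pin_b in the frame of plate_b below 0.0105 m and ((x of plate_b in the frame of bay0 above -0.006 m and horizontal distance between plate_b and bay0 below 0.008 m and z of plate_b in the frame of bay0 below 0.004 m and angle between the x axis of plate_b and the x axis of bay0, either way round below 0.08 rad) or (x of plate_b in the frame of bay1 above -0.006 m and horizontal distance between plate_b and bay1 below 0.008 m and z of plate_b in the frame of bay1 below 0.004 m and angle between the x axis of plate_b and the x axis of bay1, either way round below 0.08 rad) or (x of plate_b in the frame of bay2 above -0.006 m and horizontal distance between plate_b and bay2 below 0.008 m and z of plate_b in the frame of bay2 below 0.004 m and angle between the x axis of plate_b and the x axis of bay2, either way round below 0.08 rad)) and z of pin_c in the frame of plate_c below 0.0105 m and ((x of plate_c in the frame of bay0 above -0.006 m and horizontal distance between plate_c and bay0 below 0.008 m and z of plate_c in the frame of bay0 below 0.004 m and angle between the x axis of plate_c and the x axis of bay0, either way round below 0.08 rad) or (x of plate_c in the frame of bay1 above -0.006 m and horizontal distance between plate_c and bay1 below 0.008 m and z of plate_c in the frame of bay1 below 0.004 m and angle between the x axis of plate_c and the x axis of bay1, either way round below 0.08 rad) or (x of plate_c in the frame of bay2 above -0.006 m and horizontal distance between plate_c and bay2 below 0.008 m and z of plate_c in the frame of bay2 below 0.004 m and angle between the x axis of plate_c and the x axis of bay2, either way round below 0.08 rad))); the robot touches nothing.
It fails at once if a bystander (bottle, palette or case) is moved more than 30 mm (distance of any of flask, palette, case from where it was at the start of the episode above 0.03 m).
It fails at once if a pin is pushed by the robot itself (over 2 N) instead of the press (contact force between any of the fingers, the arm and pin_a above 2 N or contact force between any of the fingers, the arm and pin_b above 2 N or contact force between any of the fingers, the arm and pin_c above 2 N).
Of plate_a, plate_b, plate_c only 2 to 3 are there at a start; the rules pass over those that are not, and their reading is None.
At some moment in a run one of plate_a, plate_b, plate_c may be knocked a few centimetres aside while the robot is not near it.
Once in a run the grip may slacken for a moment while it holds something.
It also fails if it takes over 210 s, if anything falls off the work surface, if the arm or the gripper's body presses on something with over 40 N, if the wrist force passes 120 N, or if a joint passes its speed limit or range.

## Working session

There is one attempt and no reset: what is moved stays moved. The work goes in short steps, Python scripts to look and compute and a tool call to move; the robot and the scene stay as the last step left them, time stands still between calls to the robot, and variables do not carry over. Pictures are saved under pics/ and viewed, at most 19 in all, crops included, and the job is handed in when it is done.

Besides the shell and the picture viewer there is one more tool, called after ">>>" as name(argument=value, ...), one argument or row to a line, values as JSON. apply_moves: Moves the arm, as the interface text tells. Its arguments: {"type":"object","properties":{"moves":{"type":"array"},"grip_force":{"type":"number"}},"required":["moves"]}

```bash
ls; mkdir -p pics
python3 - <<'E'
from bench import telemetry, grab_frame, calibration
import cv2
for n in("top","side"):
    cv2.imwrite(f"pics/{n}0.png",grab_frame(n)); c=calibration(n); print(n,c)
print(telemetry.get_obs())
E
```

```text
pics
top {'fx': 433.74872593118266, 'fy': 433.74872593118266, 'cx': 317.14590605168894, 'cy': 238.03303230212038, 'world_from_camera': array([[ 0.02100128, -0.98440464,  0.17466099,  0.37894977],
       [-0.99940676, -0.02544027, -0.02321473,  0.02247085],
       [ 0.02729611, -0.17406983, -0.98435492,  1.55153397],
       [ 0.        ,  0.        ,  0.        ,  1.        ]])}
side {'fx': 608.18740182047, 'fy': 608.18740182047, 'cx': 331.0726699048823, 'cy': 243.88859730125813, 'world_from_camera': array([[-0.8573917 , -0.34361046,  0.38315965, -0.03175772],
       [-0.51435325,  0.59796774, -0.61471564,  1.06912403],
       [-0.01789439, -0.7241315 , -0.68942974,  1.31728282],
       [ 0.        ,  0.        ,  0.        ,  1.        ]])}
{'clock': 0.1, 'joints': array([ 1.12689859,  0.47773327,  0.02233489,  1.5563405 , -0.01149226,
        1.10928658, -0.083103  ]), 'qvel': array([ 1.07007185e-03, -8.42113416e-04,  2.45101082e-03, -2.78089696e-03,
        5.07192831e-05,  7.26439932e-04,  4.84206751e-04]), 'tau': array([ 4.72288200e-03, -5.97763109e+01,  1.61384035e+00, -2.81955564e+01,
        1.28561578e-02,  5.03078161e-03,  4.52526353e-05]), 'tcp_pos': array([ 0.22224724, -0.63680629,  0.23041727]), 'orientation': array([-3.09583943e+00, -5.24771716e-01,  6.19098967e-04]), 'contact_force': array([-0.10970275, -0.16477599, -0.24158906]), 'moment': array([-0.03467238,  0.02114972, -0.0139186 ]), 'gripper_force': 0.0, 'grip_width': 0.08516001192123249}
```

View pics/top0.png

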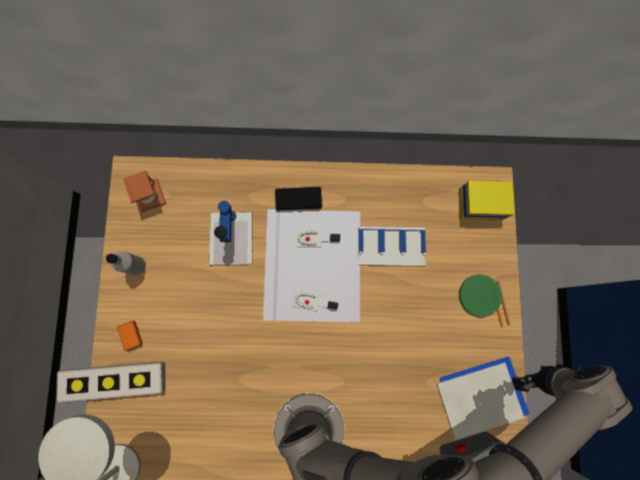

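View pics/side0.png

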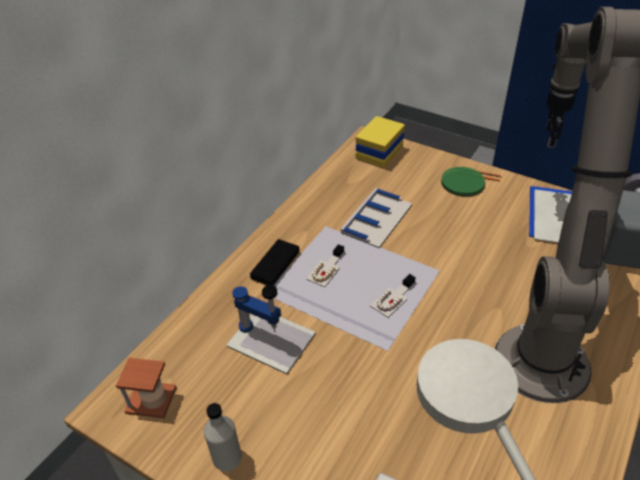

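The top view shows two plates at about (308,239) and (308,302), with blocks to the right (-y). The press is at (231,238) with its column towards +x, the rack is at (392,246), and the case is at (298,198). Next I'll zoom in.

```bash
cat > h.py <<'E'
import numpy as np, cv2
from bench import telemetry, grab_frame, calibration, silhouettes
def pix2w(n,uv,z):
    c=calibration(n); T=c["world_from_camera"]
    d=T[:3,:3]@np.array([(uv[0]-c["cx"])/c["fx"],(uv[1]-c["cy"])/c["fy"],1]); o=T[:3,3]
    return o+d*(z-o[2])/d[2]
def w2pix(n,p):
    c=calibration(n); T=c["world_from_camera"]
    q=T[:3,:3].T@(np.array(p,float)-T[:3,3]); return np.array([c["fx"]*q[0]/q[2]+c["cx"],c["fy"]*q[1]/q[2]+c["cy"]])
def rays(a,b): # triangulate: dict cam->uv
    A=[];B=[]
    for n,uv in(("top",a),("side",b)):
        T=calibration(n)["world_from_camera"];o=T[:3,3];d=pix2w(n,uv,0)-o;d/=np.linalg.norm(d)
        P=np.eye(3)-np.outer(d,d);A.append(P);B.append(P@o)
    return np.linalg.lstsq(np.vstack(A),np.hstack(B),rcond=None)[0]
E
python3 - <<'E'
from h import *
np.set_printoptions(precision=4,suppress=True)
t=cv2.imread("pics/top0.png");s=cv2.imread("pics/side0.png")
cv2.imwrite("pics/topz.png",cv2.resize(t[185:330,200:435],None,fx=3.4,fy=3.4,interpolation=cv2.INTER_CUBIC))
cv2.imwrite("pics/sidez.png",cv2.resize(s[180:375,215:455],None,fx=3.05,fy=3.05,interpolation=cv2.INTER_CUBIC))
for n in("plate_a","pin_a","press","press_knob","rack","flask","palette","case"):
    for cam in("top","side"):
        for d in silhouettes(n,cam)[:3]:
            m=d["mask"];ys,xs=np.nonzero(m);print(n,cam,round(d["p"],2),np.round(d["extent"],1),"cen",np.round([xs.mean(),ys.mean()],1),m.sum(),pix2w(cam,(xs.mean(),ys.mean()),0.01))
E
```

```text
plate_a top 0.81 [315.6 297.8  47.   23.6] cen [311.4 301. ] 635 [0.4269 0.0015 0.01  ]
plate_a top 0.65 [320.6 237.8  43.1  18.3] cen [315.2 237.8] 586 [ 0.6533 -0.0068  0.01  ]
plate_a top 0.18 [394.  246.7  68.6  40.4] cen [391.7 246.2] 2547 [ 0.6296 -0.2841  0.01  ]
plate_a side 0.91 [394.1 296.3  49.1  48. ] cen [393. 297.] 743 [0.4289 0.0036 0.01  ]
plate_a side 0.82 [325.4 265.6  39.1  45.3] cen [326.6 267.7] 703 [ 0.6532 -0.0009  0.01  ]
press top 0.85 [230.1 235.2  41.1  69.4] cen [230.2 236.7] 2322 [0.6492 0.2986 0.01  ]
press side 0.78 [271.7 328.3  88.   88.2] cen [267.3 330.3] 4234 [0.6698 0.2821 0.01  ]
press_knob top 0.49 [220.8 232.2   8.5  12.1] cen [220.2 232.4] 124 [0.6641 0.3351 0.01  ]
press_knob side 0.87 [269.6 306.4  18.1  44.6] cen [269.9 296.1] 304 [0.7354 0.177  0.01  ]
rack top 0.75 [392.4 248.1  65.1  38.9] cen [391.7 246.1] 2624 [ 0.6298 -0.284   0.01  ]
rack side 0.83 [375.4 220.2  73.2  62.4] cen [375.9 217.2] 2334 [ 0.6328 -0.2777  0.01  ]
flask top 0.61 [232.3 236.1  41.6  69.8] cen [230.2 236.7] 2272 [0.6492 0.2985 0.01  ]
flask top 0.59 [126.5 262.9  38.7  26.7] cen [126.8 262.8] 658 [0.5462 0.6567 0.01  ]
flask side 0.67 [226.6 437.1  35.1  64.7] cen [222.2 438.1] 1699 [0.5765 0.5965 0.01  ]
palette top 0.74 [480.7 296.8  41.8  43.2] cen [480.4 295.4] 1462 [ 0.46   -0.6001  0.01  ]
palette top 0.51 [391.4 247.   66.4  37.6] cen [392.1 246.1] 2563 [ 0.63   -0.2854  0.01  ]
palette side 0.98 [465.4 181.9  41.5  29. ] cen [463.4 180.8] 1029 [ 0.4594 -0.5988  0.01  ]
case top 0.94 [299.3 198.6  45.8  23. ] cen [298.2 198.6] 1020 [0.7972 0.0585 0.01  ]
case side 0.67 [276.7 262.3  45.8  47.6] cen [274.9 262.1] 1276 [0.8013 0.057  0.01  ]
case side 0.47 [268.5 306.5  13.8  43.2] cen [270.  295.1] 239 [0.7371 0.1739 0.01  ]
```

View pics/topz.png

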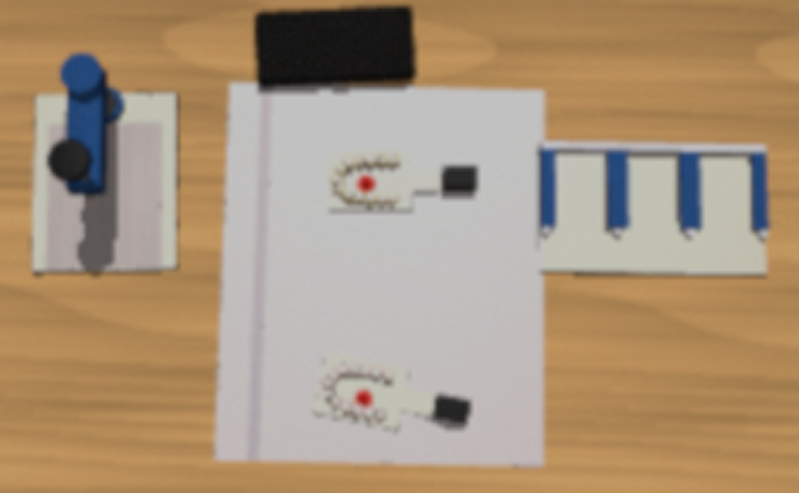

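View pics/sidez.png

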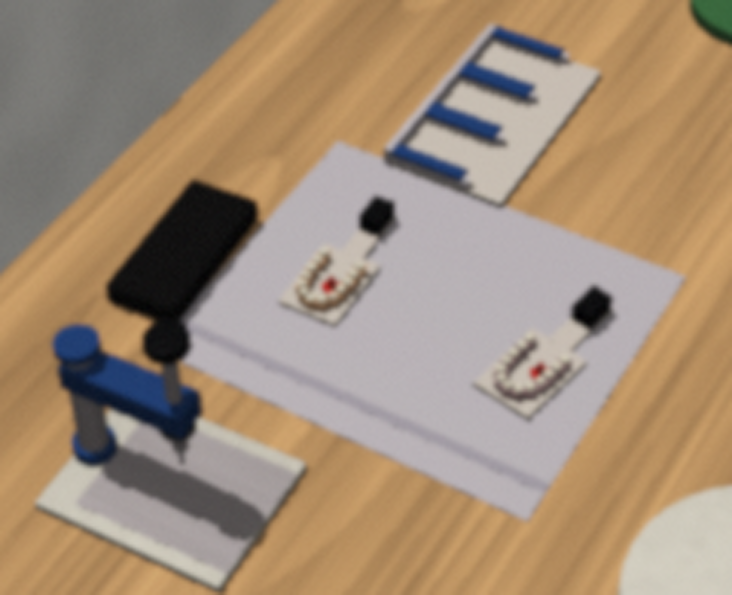

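The mat carries two plates, at zoomed (366,184) and (363,398). The press knob is at zoomed (70,160). The rack's bays open downward (towards -x). Next comes precise fitting, using a composite at higher zoom for the rack and press corners.

Run:
```python
from h import *
from scipy.optimize import least_squares
np.set_printoptions(precision=4,suppress=True)
I={n:cv2.imread(f"pics/{n}0.png") for n in("top","side")}
def crop(n,c0,r0,k): # 400x300
    return cv2.resize(I[n][r0:r0+int(300/k)+1,c0:c0+int(400/k)+1],None,fx=k,fy=k,interpolation=cv2.INTER_CUBIC)[:300,:400]
C=np.vstack([np.hstack([crop("top",352,222,5),crop("top",200,198,4)]),np.hstack([crop("side",338,184,5),crop("side",222,284,4)])])
cv2.imwrite("pics/comp.png",C)
def blobs(n,f,box,amin):
    c0,r0,c1,r1=box; m=np.zeros(I[n].shape[:2],np.uint8); m[r0:r1,c0:c1]=f(I[n].astype(int))[r0:r1,c0:c1]
    k,l,st,ce=cv2.connectedComponentsWithStats(m); return [(ce[i],st[i,4]) for i in range(1,k) if st[i,4]>=amin]
red=lambda a:((a[...,2]>a[...,1]+60)&(a[...,2]>a[...,0]+50)).astype(np.uint8)
blk=lambda a:(a.max(2)<70).astype(np.uint8)
B={"top":(280,215,350,322),"side":(290,235,425,325)}
for n in B:
    print(n,"red",blobs(n,red,B[n],3),"black",blobs(n,blk,B[n],15))
# cast colour near reds
for n in B:
    for ce,a in blobs(n,red,B[n],3):
        u,v=np.round(ce).astype(int);p=I[n][v-7:v+8,u-9:u+10].reshape(-1,3);q=p[(p.max(1)-p.min(1)<90)&(p.max(1)>120)];print(n,ce,np.median(q,0),np.percentile(q,25,0))
```

```text
top red [(array([307.2222, 238.5   ]), np.int32(18)), (array([306.5, 301.5]), np.int32(16))] black [(array([334.8462, 237.5   ]), np.int32(52)), (array([332.25  , 305.0357]), np.int32(56))]
side red [(array([322. , 273.5]), np.int32(12)), (array([390.2, 301.5]), np.int32(10))] black [(array([293.2205, 252.0236]), np.int32(127)), (array([338.3723, 250.6809]), np.int32(94)), (array([408.7339, 280.6972]), np.int32(109))]
top [307.2222 238.5   ] [158. 170. 179.] [130.75 144.75 155.75]
top [306.5 301.5] [163. 170. 181.] [147. 156. 164.]
side [322.  273.5] [139. 153. 170.] [116. 129. 148.]
side [390.2 301.5] [148.5 160.  177.5] [124.75 132.   148.  ]
```

View pics/comp.png

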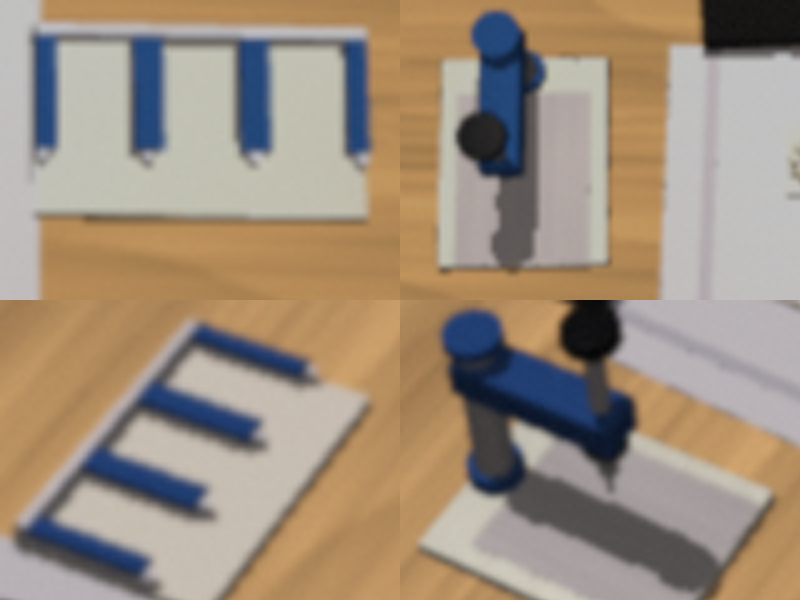

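The composite shows the rack's lip ends at z = 21 mm and its front corners, plus the press slab corners, knob top and tip (612,491), all clear enough to fit.

```bash
cat > fit.py <<'E'
from h import *
from scipy.optimize import least_squares
np.set_printoptions(precision=4,suppress=True)
def P(n,c0,r0,k,u,v): return n,np.array([c0+(u+.5)/k-.5,r0+(v+.5)/k-.5])
def fit(pts,x0,name):
    def res(q):
        c,s=np.cos(q[2]),np.sin(q[2]);o=[]
        for (n,uv),m in pts:
            w=[q[0]+c*m[0]-s*m[1],q[1]+s*m[0]+c*m[1],m[2]];o.append(w2pix(n,w)-uv)
        return np.ravel(o)
    r=least_squares(res,x0,loss="soft_l1",f_scale=.5);print(name,r.x,"deg",np.degrees(r.x[2]));print(res(r.x).reshape(-1,2).round(1).tolist());return r.x
if __name__=="__main__":
    R=lambda u,v:P("top",352,222,5,u,v); mm=lambda *a:np.array(a)/1000
    fit([(R(57,150),mm(-37,104.5,21)),(R(132,152),mm(-37,49.5,21)),(R(162,152),mm(-37,27.5,21)),(R(238,152),mm(-37,-27.5,21)),(R(270,152),mm(-37,-49.5,21)),(R(344,153),mm(-37,-104.5,21)),(R(35,214),mm(-83,120.5,8)),(R(368,217),mm(-83,-120.5,8)),(P("side",338,184,5,370,102),mm(-83,-120.5,8))],[.63,-.28,0],"rack")
    T=lambda u,v:P("top",200,198,4,u,v);S=lambda u,v:P("side",222,284,4,u,v)
    fit([(T(38,266),mm(-80,75,10)),(T(208,264),mm(-80,-75,10)),(T(43,59),mm(110,75,10)),(T(208,59),mm(110,-75,10)),(T(82,137),mm(0,0,209)),(S(212,191),mm(0,0,45)),(S(20,246),mm(110,75,10)),(S(373,195),mm(-80,-75,10))],[.65,.3,0],"press")
    # plates
    obs=[dict(red={"top":(307.22,238.5),"side":(322,273.5)},blk={"top":(334.85,237.5),"side":(338.37,250.68)}),
         dict(red={"top":(306.5,301.5),"side":(390.2,301.5)},blk={"top":(332.25,305.04),"side":(408.73,280.7)})]
    box=np.array([[x,y,z] for x in(-.113,-.077) for y in(-.012,.012) for z in(.006,.026)])
    for o in obs:
        print("tri red",rays(o["red"]["top"],o["red"]["side"]),"blk",rays(o["blk"]["top"],o["blk"]["side"]))
        for nm,pin in dict(a=(.004,.004),b=(-.010,-.007),c=(-.004,.008)).items():
            def res(q):
                c,s=np.cos(q[2]),np.sin(q[2]);M=np.array([[c,-s,0],[s,c,0],[0,0,1]]);t=np.array([q[0],q[1],q[3]]);e=[]
                for n in("top","side"):
                    e.append(w2pix(n,M@[*pin,.012]+t)-o["red"][n])
                    h=cv2.convexHull(np.array([w2pix(n,M@b+t) for b in box],np.float32));m=cv2.moments(h)
                    e.append(np.array([m["m10"],m["m01"]])/m["m00"]-o["blk"][n])
                return np.ravel(e)
            r=least_squares(res,[.65 if o is obs[0] else .43,.03,1.57,0]);print(nm,r.x,r.cost,res(r.x).round(2))
E
python3 fit.py
```

```text
rack [ 0.6442 -0.2814  0.0185] deg 1.0580422409745431
[[-0.3, 0.1], [0.0, -0.2], [0.1, -0.2], [0.2, -0.1], [-0.1, -0.1], [0.4, -0.2], [-0.6, 0.5], [-0.5, 0.2], [0.3, -1.0]]
press [0.6303 0.2965 0.0417] deg 2.3887543495720296
[[-0.2, 0.4], [-0.3, 0.1], [-0.3, -0.1], [0.0, -0.6], [-0.4, -0.5], [0.6, 0.3], [-0.3, -0.7], [1.2, -1.2]]
tri red [0.6524 0.0227 0.0063] blk [ 0.6559 -0.0772  0.0154]
a [ 0.6567  0.0186  1.5539 -0.002 ] 1.1224170011301928 [-0.21 -0.8  -0.32  0.05  0.56 -0.75  0.37  0.66]Traceback (most recent call last):
  File "fit.py", line 31, in <module>
    r=least_squares(res,[.65 if o is obs[0] else .43,.03,1.57,0]);print(nm,r.x,r.cost,res(r.x).round(2))
    return func(*args, **kwargs)
    result = trf(vector_fun.fun, vector_fun.jac, x0, f0, J0, lb, ub, ftol, xtol,
                 gtol, max_nfev, x_scale, loss_function, tr_solver,
                 tr_options.copy(), verbose, callback=callback_wrapped)
    return trf_no_bounds(
        fun, jac, x0, f0, J0, ftol, xtol, gtol, max_nfev, x_scale,
        loss_function, tr_solver, tr_options, verbose, callback=callback)
    
[... 646 characters left out ...]
           ^^^
    df = [f_eval - f0 for f_eval in f_evals]
                                    ^^^^^^^
    f = np.atleast_1d(self.fun(x, *self.args, **self.kwargs))
                      ~~~~~~~~^^^^^^^^^^^^^^^^^^^^^^^^^^^^^^
    return np.atleast_1d(self.fun(x))
                         ~~~~~~~~^^^
    return self.f(x, *self.args, **self.kwargs)
           ~~~~~~^^^^^^^^^^^^^^^^^^^^^^^^^^^^^^
  File "fit.py", line 28, in res
    h=cv2.convexHull(np.array([w2pix(n,M@b+t) for b in box],np.float32));m=cv2.moments(h)
                               ~~~~~^^^^^^^^^
  File "h.py", line 8, in w2pix
    c=calibration(n); T=c["world_from_camera"]
ValueError: time passes only in moves, steps and waits
```

```bash
sed -i 's/^def pix2w/import functools\n_cal=calibration\ncalibration=functools.cache(_cal)\ndef pix2w/' h.py
sed -i 's/,1.57,0\]);print/,1.57,0],diff_step=1e-3);print/' fit.py; python3 fit.py | tail -8
```

```text
tri red [0.6524 0.0227 0.0063] blk [ 0.6559 -0.0772  0.0154]
a [ 0.6562  0.0185  1.5731 -0.0029] 0.9389329996113394 [-0.14 -0.61 -0.28 -0.28  0.77 -0.54  0.03  0.67]
b [ 0.645   0.0253  1.6766 -0.0022] 10.560527334238838 [ 1.63 -0.83 -2.3   0.01  1.65 -2.15 -0.8   2.11]
c [ 0.6609  0.0224  1.515  -0.0025] 4.647187968450531 [ 0.85 -0.74 -1.41 -0.1   1.25 -1.45 -0.43  1.48]
tri red [0.4271 0.0196 0.007 ] blk [ 0.4151 -0.0714  0.0153]
a [ 0.4305  0.0186  1.4143 -0.0031] 1.8861446640242638 [-1.24 -0.67  0.99 -0.34  0.22  0.47  0.59 -0.28]
b [ 0.4205  0.0271  1.5186 -0.0023] 3.419042035610559 [ 0.59 -0.58 -1.12 -0.35  1.33 -1.18 -0.46  1.18]
c [ 0.4357  0.0218  1.3567 -0.0026] 0.8919043037065421 [-0.22 -0.63 -0.19 -0.33  0.83 -0.46  0.01  0.54]
```

Plates a (upper) and c (lower) are present, with heights consistent with z≈0. The plan is plate a first: rotate to yaw 90° and go above its block at (0.656,-0.077).

>>> apply_moves(
  moves=[
    [0, 0, -0.98, 0, 0, 0, 0.3],
    [0, 0, -0.98, 0, 0, 0, 0.3],
    [0, 0, -0.98, 0, 0, 0, 0.3],
    [0, 0, -0.98, 0, 0, 0, 0.3],
    [0, 0, -0.98, 0, 0, 0, 0.3],
    [0, 0, -0.98, 0, 0, 0, 0.3],
    [0, 0, -0.98, 0, 0, 0, 0.3],
    [0, 0, -0.98, 0, 0, 0, 0.3],
  ],
  grip_force=60,
)

```text
clock: 1.57
tcp_pos: [0.2224, -0.6373, 0.2313]
orientation: [2.626, 1.724, -0.0]
contact_force: [-0.1, 0.3, 0.5]
grip_width: 0.0553
gripper_force: 0.0
```

>>> apply_moves(
  moves=[
    [0, 0, -0.98, 0, 0, 0, 0.3],
    [0, 0, -0.98, 0, 0, 0, 0.3],
    [0, 0, -0.98, 0, 0, 0, 0.3],
    [0, 0, -0.98, 0, 0, 0, 0.3],
    [0, 0, 0, 0.0311, 0.0241, 0.0072, 0.3],
    [0, 0, 0, 0.0311, 0.0241, 0.0072, 0.3],
    [0, 0, 0, 0.0311, 0.0241, 0.0072, 0.3],
    [0, 0, 0, 0.0311, 0.0241, 0.0072, 0.3],
  ],
)

```text
clock: 2.23
tcp_pos: [0.3199, -0.512, 0.2023]
orientation: [2.226, 2.216, -0.0]
contact_force: [1.3, -0.1, -0.7]
grip_width: 0.0554
gripper_force: 0.0
```

>>> apply_moves(
  moves=[
    [0, 0, 0, 0.0311, 0.0241, 0.0072, 0.3],
    [0, 0, 0, 0.0311, 0.0241, 0.0072, 0.3],
    [0, 0, 0, 0.0311, 0.0241, 0.0072, 0.3],
    [0, 0, 0, 0.0311, 0.0241, 0.0072, 0.3],
    [0, 0, 0, 0.0311, 0.0241, 0.0072, 0.3],
    [0, 0, 0, 0.0311, 0.0241, 0.0072, 0.3],
    [0, 0, 0, 0.0311, 0.0241, 0.0072, 0.3],
    [0, 0, 0, 0.0311, 0.0241, 0.0072, 0.3],
  ],
)

```text
clock: 2.9
tcp_pos: [0.5139, -0.2637, 0.1449]
orientation: [2.225, 2.217, 0.0]
contact_force: [0.1, -0.1, 1.4]
grip_width: 0.0559
gripper_force: 0.0
```

>>> apply_moves(
  moves=[
    [0, 0, 0, 0.0311, 0.0241, 0.0072, 0.3],
    [0, 0, 0, 0.0311, 0.0241, 0.0072, 0.3],
    [0, 0, 0, 0.0311, 0.0241, 0.0072, 0.3],
    [0, 0, 0, 0.0311, 0.0241, 0.0072, 0.3],
    [0, 0, 0, 0.0311, 0.0241, 0.0072, 0.3],
    [0, 0, 0, 0.0311, 0.0241, 0.0072, 0.3],
    [0, 0, 0, 0, 0, 0, 0.3],
    [0, 0, 0, 0, 0, 0, 0.3],
  ],
)

```text
clock: 3.57
tcp_pos: [0.6591, -0.0751, 0.1011]
orientation: [-2.218, -2.222, -0.002]
contact_force: [-0.4, -0.9, 0.3]
grip_width: 0.0558
gripper_force: 0.0
```

```bash
cat > go.py <<'E'
# usage: go.py x y z yawdeg -> shift in tool axes at target yaw (turn first), turn units
import sys; from h import *
from scipy.spatial.transform import Rotation as R
o=telemetry.get_obs();p=o["tcp_pos"];M=R.from_rotvec(o["orientation"]).as_matrix()
yaw=np.degrees(np.arctan2(M[1,0],M[0,0]));np.set_printoptions(precision=4,suppress=True)
print("t",round(float(o["clock"]),2),"tcp",p,"yaw",round(yaw,2),"toolz",M[:,2],"F",o["contact_force"].round(1),"w",round(float(o["grip_width"]),4),"j",o["joints"].round(2))
a=list(map(float,sys.argv[1:]))
for k in range(0,len(a),4):
    x,y,z,t=a[k:k+4];d=np.array([x,y,z])-p;c,s=np.cos(np.radians(t)),np.sin(np.radians(t))
    print("turn",round(-((t-yaw+180)%360-180)/6,3),"shift",np.array([c*d[0]+s*d[1],s*d[0]-c*d[1],-d[2]]),"len",round(float(np.linalg.norm(d)),3))
    p=np.array([x,y,z]);yaw=t
E
python3 go.py .6564 -.0765 .002 90.1
```

```text
t 3.57 tcp [ 0.6591 -0.0751  0.1011] yaw 90.1 toolz [-0.0001  0.0019 -1.    ] F [-0.4 -0.9  0.3] w 0.0558 j [ 0.28  0.62 -0.37  1.67  0.27  0.9  -0.19]
turn 0.0 shift [-0.0014 -0.0027  0.0991] len 0.099
```

>>> apply_moves(
  moves=[
    [0, 0, 0, -0.0014, -0.0027, 0.03, 0.3],
    [0, 0, 0, 0, 0, 0.03, 0.3],
    [0, 0, 0, 0, 0, 0.025, 0.3],
    [0, 0, 0, 0, 0, 0.014, 0.3],
    [0, 0, 0, 0, 0, 0, 0.3],
    [0, 0, 0, 0, 0, 0, -1],
    [0, 0, 0, 0, 0, 0, -1],
    [0, 0, 0, 0, 0, 0, -1],
  ],
)

```text
clock: 4.23
tcp_pos: [0.6573, -0.0808, 0.0051]
orientation: [2.224, 2.215, 0.004]
contact_force: [1.1, 0.1, 0.2]
grip_width: 0.0227
gripper_force: 58.8
```

>>> apply_moves(
  moves=[
    [0, 0, 0, 0, 0, 0, -1],
    [0, 0, 0, 0, 0, 0, -1],
    [0, 0, 0, 0, 0, 0, -1],
    [0, 0, 0, 0, 0, 0, -1],
    [0, 0, 0, 0, 0, 0, -1],
    [0, 0, 0, 0, 0, 0, -1],
    [0, 0, 0, 0, 0, 0, -1],
    [0, 0, 0, 0, 0, 0, -1],
  ],
)

```text
clock: 4.9
tcp_pos: [0.6572, -0.0807, 0.005]
orientation: [2.224, 2.215, 0.003]
contact_force: [1.4, -0.0, 6.9]
grip_width: 0.0228
gripper_force: 59.6
```

```bash
python3 go.py .4316 .2843 .035 2.4  .5316 .2884 .013 2.4; python3 -c "
from h import *
cv2.imwrite('pics/s1.png',cv2.resize(grab_frame('side')[180:330,240:440],None,fx=4,fy=4,interpolation=cv2.INTER_CUBIC))"
```

```text
t 4.9 tcp [ 0.6572 -0.0807  0.005 ] yaw 89.78 toolz [ 0.0037 -0.0006 -1.    ] F [ 1.4 -0.   6.9] w 0.0228 j [ 0.26  0.74 -0.33  1.71  0.33  0.74 -0.24]
turn 14.563 shift [-0.2101 -0.3742 -0.03  ] len 0.43
turn -0.0 shift [0.1001 0.0001 0.022 ] len 0.102
```

View pics/s1.png

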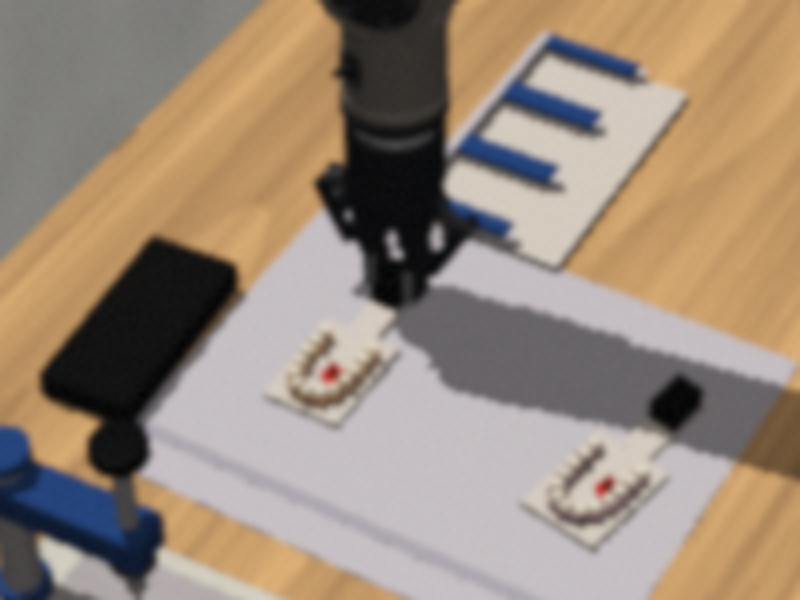

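Plate a is gripped (22.8 mm), with both plates visible and undisturbed. Lift it, turn it and carry it to the press entrance.

>>> apply_moves(
  moves=[
    [0, 0, 0, 0, 0, -0.0175, -1],
    [0, 0, 0, 0, 0, -0.0175, -1],
    [0, 0, 0, 0.0128, -0.0267, 0, -1],
    [0, 0, 0, 0.0128, -0.0267, 0, -1],
    [0, 0, 0, 0.0128, -0.0267, 0, -1],
    [0, 0, 0, 0.0128, -0.0267, 0, -1],
    [0, 0, 0.97, 0, 0, 0, -1],
    [0, 0, 0.97, 0, 0, 0, -1],
  ],
  grip_force=80,
)

```text
clock: 5.62
tcp_pos: [0.5471, -0.028, 0.0383]
orientation: [-2.441, -1.977, 0.001]
contact_force: [0.1, -0.7, -2.4]
grip_width: 0.0226
gripper_force: 83.0
```

>>> apply_moves(
  moves=[
    [0, 0, 0.97, 0, 0, 0, -1],
    [0, 0, 0.97, 0, 0, 0, -1],
    [0, 0, 0.97, 0, 0, 0, -1],
    [0, 0, 0.97, 0, 0, 0, -1],
    [0, 0, 0.97, 0, 0, 0, -1],
    [0, 0, 0.97, 0, 0, 0, -1],
    [0, 0, 0.97, 0, 0, 0, -1],
    [0, 0, 0.97, 0, 0, 0, -1],
  ],
)

```text
clock: 6.28
tcp_pos: [0.5491, -0.0287, 0.0383]
orientation: [3.025, 0.848, 0.001]
contact_force: [0.2, -0.1, -1.0]
grip_width: 0.0226
gripper_force: 83.2
```

>>> apply_moves(
  moves=[
    [0, 0, 0.97, 0, 0, 0, -1],
    [0, 0, 0.97, 0, 0, 0, -1],
    [0, 0, 0.97, 0, 0, 0, -1],
    [0, 0, 0.97, 0, 0, 0, -1],
    [0, 0, 0.97, 0, 0, 0, -1],
    [0, 0, 0, -0.0107, -0.0319, 0, -1],
    [0, 0, 0, -0.0107, -0.0319, 0, -1],
    [0, 0, 0, -0.0107, -0.0319, 0, -1],
  ],
)

```text
clock: 6.95
tcp_pos: [0.5124, 0.0662, 0.0383]
orientation: [-3.141, -0.066, -0.002]
contact_force: [0.7, 1.0, -1.2]
grip_width: 0.0221
gripper_force: 83.1
```

>>> apply_moves(
  moves=[
    [0, 0, 0, -0.0107, -0.0319, 0, -1],
    [0, 0, 0, -0.0107, -0.0319, 0, -1],
    [0, 0, 0, -0.0107, -0.0319, 0, -1],
    [0, 0, 0, -0.0107, -0.0319, 0, -1],
    [0, 0, 0, -0.0107, -0.0319, 0, -1],
    [0, 0, 0, -0.0107, -0.0319, 0, -1],
    [0, 0, 0, -0.0107, -0.0319, 0, -1],
    [0, 0, 0, 0, 0, 0, -1],
  ],
)

```text
clock: 7.62
tcp_pos: [0.4249, 0.2939, 0.0386]
orientation: [-3.135, -0.085, -0.0]
contact_force: [0.2, 0.9, -1.1]
grip_width: 0.0221
gripper_force: 83.1
```

```bash
python3 go.py .4316 .2843 .019 2.4  .5276 .2884 .019 2.4 .5276 .2884 .014 2.4;  python3 -c "
from h import *
cv2.imwrite('pics/s2.png',np.hstack([cv2.resize(grab_frame('side')[220:370,220:420],None,fx=2,fy=2),cv2.resize(grab_frame('top')[190:340,190:390],None,fx=2,fy=2)]))"
```

```text
t 7.62 tcp [0.4249 0.2939 0.0386] yaw 3.1 toolz [ 0.0001  0.0059 -1.    ] F [ 0.2  0.9 -1.1] w 0.0221 j [-0.74  0.5   0.03  2.08 -0.03  0.56 -2.21]
turn 0.117 shift [0.0063 0.0099 0.0196] len 0.023
turn -0.0 shift [ 0.0961 -0.0001 -0.    ] len 0.096
turn -0.0 shift [0.    0.    0.005] len 0.005
```

View pics/s2.png

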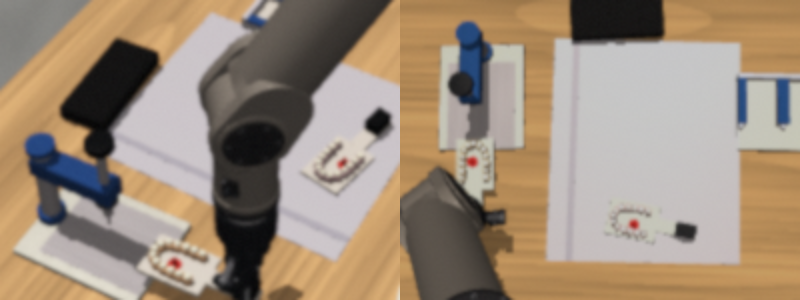

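The side and top views show plate a in hand at the press entrance, pointing to the column. Next I'll measure the pin relative to the hand.

```bash
cat > pin.py <<'E'
from h import *
import sys
from scipy.spatial.transform import Rotation as R
def red(n,guess,rad=14):
    a=grab_frame(n).astype(int);w=np.clip(np.minimum(a[...,2]-a[...,1],a[...,2]-a[...,0])-35,0,90).astype(float)
    u,v=np.round(guess).astype(int);m=np.zeros_like(w);m[v-rad:v+rad,u-rad:u+rad]=1;w*=m
    k,l,st,_=cv2.connectedComponentsWithStats((w>0).astype(np.uint8))
    if k<2:return None,0
    i=1+np.argmax([w[l==j].sum() for j in range(1,k)]);w=w*(l==i);ys,xs=np.nonzero(w);g=w[ys,xs]
    return np.array([(xs*g).sum(),(ys*g).sum()])/g.sum(),int(g.sum())
def measure(p,zr):
    t,a=red("top",w2pix("top",p));s,b=red("side",w2pix("side",p));np.set_printoptions(precision=4,suppress=True)
    print("px",t,a,s,b)
    if t is not None:print("top@z",pix2w("top",t,zr))
    if s is not None:print("side@z",pix2w("side",s,zr))
    if t is not None and s is not None:print("tri",rays(t,s))
    return t,s
if __name__=="__main__":
    o=telemetry.get_obs();M=R.from_rotvec(o["orientation"]).as_matrix()
    measure(o["tcp_pos"]+M@[.103,-.004,-.003],o["tcp_pos"][2]+float(sys.argv[1]) if len(sys.argv)>1 else o["tcp_pos"][2]+.003)
    print("exp",o["tcp_pos"]+M@[.103,-.004,-.003],"tip px side",w2pix("side",[.6303,.2965,.045]))
E
python3 pin.py
```

```text
px [226.5176 270.0966] 1563 [308.1268 348.3451] 1695
top@z [0.5258 0.2991 0.0412]
side@z [0.5277 0.2961 0.0412]
tri [0.5256 0.2985 0.0454]
exp [0.53   0.2962 0.0413] tip px side [275.2165 331.6855]
```

>>> apply_moves(
  moves=[
    [0, 0, 0.117, 0.003, 0.005, 0.01, -1],
    [0, 0, 0, 0.0033, 0.0049, 0.0096, -1],
    [0, 0, 0, 0.024, 0, 0, -1],
    [0, 0, 0, 0.024, 0, 0, -1],
    [0, 0, 0, 0.024, 0, 0, -1],
    [0, 0, 0, 0.02, 0, 0, -1],
    [0, 0, 0, 0, 0, 0, -1],
    [0, 0, 0, 0, 0, 0, -1],
  ],
)

```text
clock: 8.48
tcp_pos: [0.5279, 0.2758, 0.0168]
orientation: [3.14, 0.043, -0.001]
contact_force: [-0.8, -0.7, -1.7]
grip_width: 0.0225
gripper_force: 83.2
```

```bash
python3 pin.py; python3 go.py .5276 .2884 .015 2.4;  python3 -c "
from h import *
cv2.imwrite('pics/s3.png',cv2.resize(grab_frame('side')[280:370,220:340],None,fx=6,fy=6,interpolation=cv2.INTER_CUBIC))"
```

```text
px [233.5775 242.597 ] 871 [280.3507 335.2112] 824
top@z [0.6265 0.2837 0.0198]
side@z [0.6247 0.2841 0.0198]
tri [0.626  0.2836 0.0186]
exp [0.6308 0.2827 0.0197] tip px side [275.2165 331.6855]
t 8.58 tcp [0.5257 0.2768 0.0169] yaw 1.72 toolz [-0.0022 -0.0014 -1.    ] F [ 0.4 -0.4 -1. ] w 0.0222 j [-0.62  0.62  0.03  1.9  -0.03  0.62 -2.1 ]
turn -0.113 shift [ 0.0023 -0.0115  0.0019] len 0.012
```

View pics/s3.png

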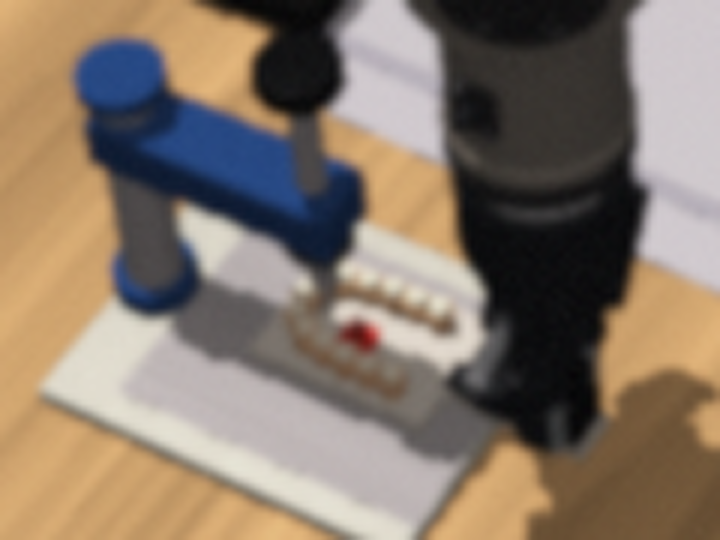

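The side view shows the red pin about 12 mm to the camera's right of the tip (tip at (323,318), pin at (360,335)). That agrees with the calculated offset of (+4.5, +12.7) mm.

>>> apply_moves(
  moves=[
    [0, 0, 0, 0.0025, -0.0063, 0, -1],
    [0, 0, 0, 0.0024, -0.0062, 0, -1],
    [0, 0, 0, 0, 0, 0.001, -1],
    [0, 0, 0, 0, 0, 0.001, -1],
    [0, 0, 0, 0, 0, 0, -1],
    [0, 0, 0, 0, 0, 0, -1],
    [0, 0, 0, 0, 0, 0, -1],
    [0, 0, 0, 0, 0, 0, -1],
  ],
)

```text
clock: 9.3
tcp_pos: [0.5312, 0.2908, 0.0161]
orientation: [3.141, 0.049, -0.0]
contact_force: [-0.9, 0.1, -1.4]
grip_width: 0.0221
gripper_force: 83.1
```

```bash
python3 pin.py; python3 pin.py;python3 go.py .5276 .2884 .015 2.4;  python3 -c "
from h import *
cv2.imwrite('pics/s4.png',cv2.resize(grab_frame('side')[300:360,240:320],None,fx=9,fy=9,interpolation=cv2.INTER_CUBIC))"
```

```text
px [229.2857 242.6295] 224 [275.1584 338.8066] 543
top@z [0.6261 0.299  0.0191]
side@z [0.6302 0.3005 0.0191]
tri [0.6281 0.2999 0.0191]
exp [0.634  0.298  0.0191] tip px side [275.2165 331.6855]
px [229.2227 242.6909] 220 [275.1448 338.8328] 580
top@z [0.6259 0.2992 0.0191]
side@z [0.6302 0.3007 0.0191]
tri [0.6279 0.3001 0.0193]
exp [0.6341 0.2981 0.0192] tip px side [275.2165 331.6855]
t 9.5 tcp [0.5312 0.291  0.0161] yaw 1.79 toolz [ 0.0001  0.     -1.    ] F [-0.3  0.5 -1.5] w 0.0225 j [-0.63  0.64  0.04  1.87 -0.04  0.63 -2.11]
turn -0.101 shift [-0.0037  0.0024  0.0011] len 0.005
```

View pics/s4.png

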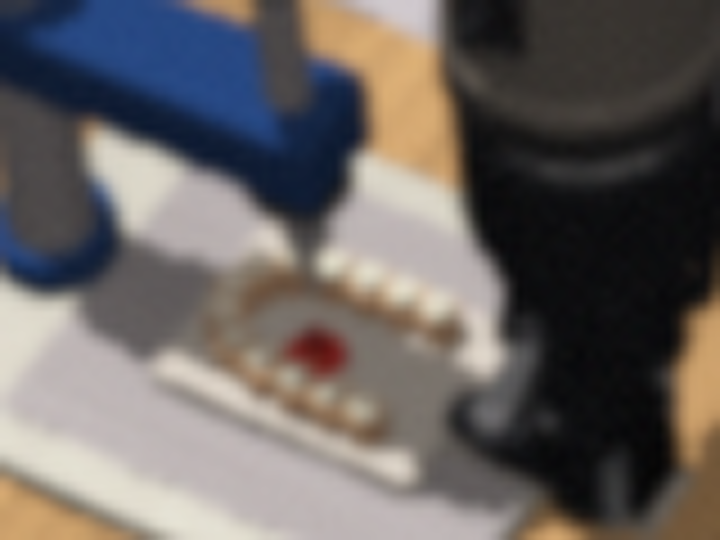

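Run:
```python
from h import *
np.set_printoptions(precision=2,suppress=True)
for z in(.209,.133,.067,.045,.027,.016):print(z,w2pix("side",[.6303,.2965,z]),w2pix("top",[.6303,.2965,z]))
b=w2pix("side",[.6303,.2965,.02]);print("per mm x",w2pix("side",[.6313,.2965,.02])-b,"y",w2pix("side",[.6303,.2975,.02])-b)
a=grab_frame("side");
g=a[318:346,264:286].astype(int)
print("R-G");print((g[...,2]-g[...,1])[12:]);print("gray");print(g.sum(2)[:16]//3)
```

```text
0.209 [269.79 289.95] [219.73 231.42]
0.133 [272.4  310.05] [224.19 235.77]
0.067 [274.53 326.43] [227.69 239.19]
0.045 [275.22 331.69] [228.8  240.27]
0.027 [275.77 335.91] [229.68 241.13]
0.016 [276.1  338.46] [230.2  241.64]
per mm x [-0.31 -0.15] y [-0.21  0.26]
R-G
[[ 9  9 12 15 17 18 22 23 19 16 10  8  8 11 18 13  6  6 11 14  9  8]
 [11 11 12 18 23 24 25 23 23 19 13 14 17 22 25 20 10  8 14 12  8  8]
 [13 13 17 22 25 23 21 19 20 17 14 16 22 24 27 27 22 21 21 14  8  8]
 [11 13 17 22 22 18 14 12 12 11 10 12 18 20 21 25 28 28 27 20 12 13]
 [11 12 18 21 16 11 10  8  8  9  8 10 11 13 13 18 23 25 27 27 22 24]
 [14 12 15 17 12  9  7  8  7  9 13 14 11 11  9 10 14 15 18 24 27 28]
 [14 10 11 13 10  8  7  8 12 19 29 30 26 18 12  8  7  8 10 17 21 22]
 [15 11 11 13 13  8  9 14 29 40 48 52 49 39 21 10  7  6  8 12 11 14]
 [20 17 16 15 11 10 14 28 51 65 63 63 71 62 35 13  8  7  8  7  7  9]
 [22 25 24 16 10 10 18 33 53 65 65 68 78 71 41 16  8  6  7  7  7  7]
 [17 25 28 20 15 16 19 23 29 39 53 69 72 60 34 14  8  7  6  7  7  6]
 [14 18 23 27 27 26 22 14 11 19 36 50 48 36 20 11  7  7  8  7  7  7]
 
[... 1069 characters left out ...]
2  87 128 165 180 182 182 181
  183 183 183 183]
 [177 180 181 182 184 192 198 175 124  86  83 117 161 185 188 185 184 184
  183 183 183 183]
 [172 175 171 164 153 160 171 171 142 101 101 152 194 206 197 190 191 190
  186 183 183 182]
 [148 151 146 132 124 126 132 137 126 100 106 160 198 202 188 192 206 207
  196 186 187 184]
 [121 131 127 117 110 105 101  99  97  89  95 129 160 163 166 191 210 211
  199 195 197 195]
 [111 120 118 108  96  89  85  82  82  82  83  93 106 113 138 172 187 187
  188 202 211 208]
 [111 115 107  97  88  84  84  86  87  88  86  85  85  90 111 137 149 150
  167 196 209 204]
 [115 115 105  92  87  94  97 101 103 105 103  97  93  91  97 109 112 115
  139 165 171 168]]
```

Relative to the tip, the pin still needs about +2 mm in x and -1 mm in y. I'll correct that, lower, release and rise.

>>> apply_moves(
  moves=[
    [0, 0, 0, 0.0022, 0.0012, 0, -1],
    [0, 0, 0, 0, 0, 0.001, -1],
    [0, 0, 0, 0, 0, 0, -1],
    [0, 0, 0, 0, 0, 0, -1],
    [0, 0, 0, 0, 0, 0, 0.2],
    [0, 0, 0, 0, 0, 0, 0.2],
    [0, 0, 0, 0, 0, 0, 0.2],
    [0, 0, 0, 0, 0, -0.02, 0.2],
  ],
)

```text
clock: 10.27
tcp_pos: [0.531, 0.2887, 0.0322]
orientation: [3.138, 0.05, -0.008]
contact_force: [-0.6, 0.2, 0.2]
grip_width: 0.0517
gripper_force: 0.0
```

>>> apply_moves(
  moves=[
    [0, 0, 0, 0, 0, -0.04, 0.2],
    [0, 0, 0, 0, 0, -0.04, 0.2],
    [0, 0, 0, 0, 0, -0.04, -1],
    [0, 0, 0, 0, 0, -0.04, -1],
    [0, 0, 0, 0, 0, -0.04, -1],
    [0, 0, 0, 0, 0, -0.02, -1],
    [0, 0, 0, 0, 0, 0, -1],
    [0, 0, 0, 0, 0, 0, -1],
  ],
)

```text
clock: 10.93
tcp_pos: [0.534, 0.2903, 0.2567]
orientation: [-3.139, -0.049, -0.004]
contact_force: [0.6, 0.5, -1.3]
grip_width: 0.0001
gripper_force: 0.0
```

```bash
python3 go.py .6303 .2965 .225 1.9
python3 - <<'E'
from pin import *
measure(np.array([.6303,.2965,.019]),.019)
a=grab_frame("side")
cv2.imwrite('pics/s5.png',cv2.resize(a[280:360,220:320],None,fx=7,fy=7,interpolation=cv2.INTER_CUBIC))
E
```

```text
t 10.93 tcp [0.534  0.2903 0.2567] yaw 1.8 toolz [ 0.0026  0.0019 -1.    ] F [ 0.6  0.5 -1.3] w 0.0001 j [-0.65  0.34  0.06  1.7  -0.02  1.1  -2.12]
turn -0.016 shift [ 0.0965 -0.003   0.0317] len 0.102
px [229.7558 242.2035] 172 [274.7173 338.27  ] 474
top@z [0.6277 0.2974 0.019 ]
side@z [0.6323 0.2996 0.019 ]
tri [0.6301 0.2986 0.0185]
```

View pics/s5.png

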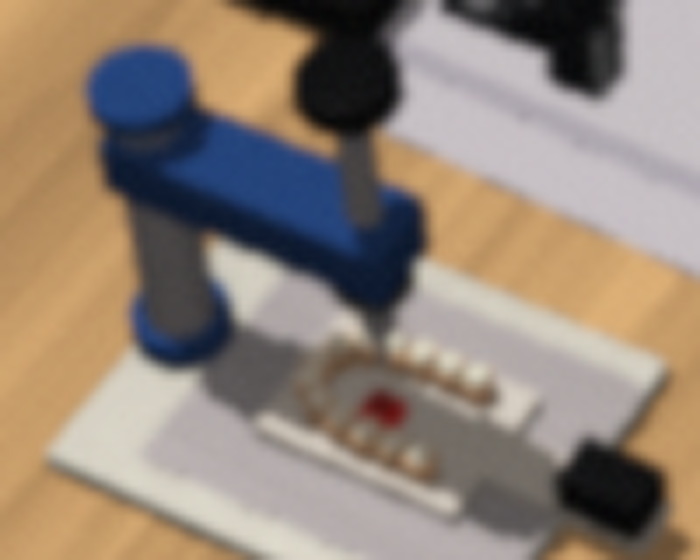

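The pin at (384,405) now lies on the tip's axis, which runs through (378,355) and slopes towards (383,400). Next, press the knob.

>>> apply_moves(
  moves=[
    [0, 0, 0, 0.0325, -0.002, 0, -1],
    [0, 0, 0, 0.032, -0.002, 0, -1],
    [0, 0, 0, 0.032, -0.001, 0.01, -1],
    [0, 0, 0, 0, 0, 0.015, -1],
    [0, 0, 0, 0, 0, 0.01, -1],
    [0, 0, 0, 0, 0, 0.008, -1],
    [0, 0, 0, 0, 0, 0.008, -1],
    [0, 0, 0, 0, 0, 0.008, -1],
  ],
)

```text
clock: 11.75
tcp_pos: [0.6286, 0.2979, 0.1957]
orientation: [3.141, 0.05, -0.002]
contact_force: [-1.2, -0.3, 3.7]
grip_width: 0.0003
gripper_force: 1.7
```

>>> apply_moves(
  moves=[
    [0, 0, 0, 0, 0, 0.006, -1],
    [0, 0, 0, 0, 0, 0.004, -1],
    [0, 0, 0, 0, 0, 0.003, -1],
    [0, 0, 0, 0, 0, 0.002, -1],
    [0, 0, 0, 0, 0, 0.002, -1],
    [0, 0, 0, 0, 0, 0.001, -1],
    [0, 0, 0, 0, 0, 0, -1],
    [0, 0, 0, 0, 0, 0, -1],
  ],
)

```text
clock: 12.42
tcp_pos: [0.6289, 0.298, 0.1811]
orientation: [-3.141, -0.05, 0.0]
contact_force: [-8.2, -5.3, 17.5]
grip_width: 0.0001
gripper_force: 8.6
```

>>> apply_moves(
  moves=[
    [0, 0, 0, 0, 0, -0.02, -1],
    [0, 0, 0, 0, 0, -0.04, -1],
    [0, 0, 0, 0, 0, -0.016, -1],
    [0, 0, 0, -0.032, 0.001, 0, -1],
    [0, 0, 0, -0.032, 0.002, 0, -1],
    [0, 0, 0, -0.032, 0.002, 0, 0.2],
    [0, 0, 0, 0, 0, 0, 0.2],
    [0, 0, 0, 0, 0, 0, 0.2],
  ],
)

```text
clock: 13.08
tcp_pos: [0.5323, 0.2907, 0.2546]
orientation: [-3.14, -0.053, -0.001]
contact_force: [0.5, 0.1, 0.4]
grip_width: 0.0357
gripper_force: 0.0
```

```bash
python3 - <<'E'
from pin import *
measure(np.array([.6303,.2965,.019]),.017)
a=grab_frame("side")
cv2.imwrite('pics/s6.png',cv2.resize(a[280:360,220:320],None,fx=7,fy=7,interpolation=cv2.INTER_CUBIC))
E
python3 go.py .5334 .288 .014 1.8
```

```text
px [229.7733 242.2093] 172 [274.7165 338.113 ] 522
top@z [0.628  0.2977 0.017 ]
side@z [0.6337 0.298  0.017 ]
tri [0.6301 0.2985 0.019 ]
t 13.23 tcp [0.5351 0.2901 0.2545] yaw 1.77 toolz [ 0.0015  0.0006 -1.    ] F [-0.4 -1.  -0.8] w 0.0513 j [-0.65  0.35  0.07  1.7  -0.02  1.09 -2.12]
turn -0.005 shift [-0.0017  0.002   0.2405] len 0.24
```

View pics/s6.png

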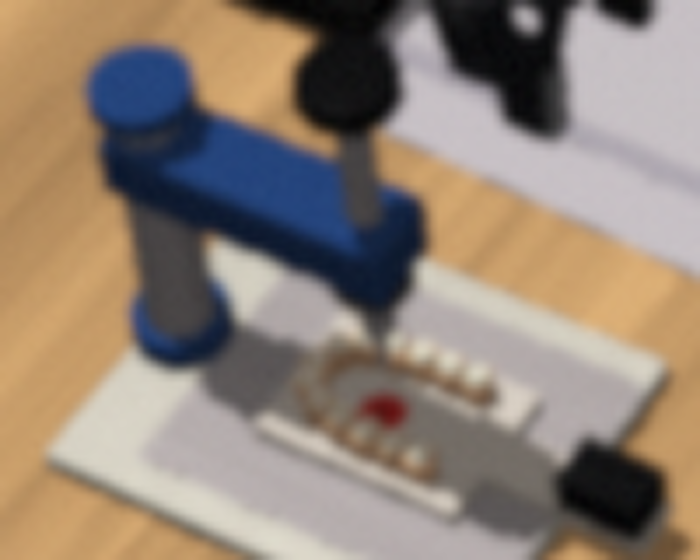

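Run:
```python
from h import *
for f in("s5","s6"):
    a=cv2.resize(cv2.imread(f"pics/{f}.png"),(100,80),interpolation=cv2.INTER_AREA).astype(int)[53:64,48:61]
    print(f,"R");print(a[...,2]);print("R-G");print(a[...,2]-a[...,1])
```

```text
s5 R
[[102 108 111 111 111 110 109 107 107 107 113 120 120]
 [109 112 114 114 112 111 111 111 112 115 124 128 126]
 [113 115 114 114 111 105 101 104 110 118 126 134 143]
 [115 116 115 113 105  93  87  93 104 111 117 123 138]
 [118 119 116 110  99  84  79  85  98 107 112 116 122]
 [123 120 118 112 103  91  84  89  99 107 112 113 115]
 [125 121 117 116 114 106 100 100 105 110 112 115 115]
 [125 120 124 127 123 117 110 110 110 112 114 114 115]
 [122 125 140 142 129 120 116 117 118 115 115 114 115]
 [123 129 149 147 128 121 122 125 124 120 116 116 118]
 [141 133 137 136 123 122 131 134 128 123 127 131 126]]
R-G
[[13 12 10  9 10  9  9 12 14 15 18 22 25]
 [ 9  7  6  6  7 10 11 11 10 10 12 16 19]
 [ 8  7  7  8 14 19 22 18 13 11 10 11 12]
 [ 9  7  8 15 26 37 41 37 30 21 12  8  7]
 [ 9  9 13 25 43 52 55 55 55 42 21  9  7]
 [11 11 21 37 54 59 61 70 73 56 29 10  7]
 [12 15 22 33 42 48 61 73 73 53 26 11  7]
 [17 18 20 20 22 30 46 58 55 36 17  8  7]
 [23 23 19 14 13 19 27 31 28 19 12  7  7]
 [23 26 25 19 16 19 18 15 13 13 10  8  8]
 [16 21 25 25 24 22 19 14 12 12 11  8  9]]
s6 R
[[104 108 111 111
[... 355 characters left out ...]
113 114 115]
 [126 121 124 128 124 114 104 104 108 113 114 115 116]
 [123 126 140 142 131 119 115 116 117 118 117 116 115]
 [123 131 147 147 130 121 123 125 124 119 117 117 118]
 [140 133 137 135 124 122 131 134 127 124 127 130 125]]
R-G
[[15 12 10  8 10  9  9 12 15 15 18 21 25]
 [10  8  7  7  7  7  9  9 10  9 12 17 18]
 [ 8  7  6  8 11 14 17 18 14 10 10 11 12]
 [10  8  8 15 26 35 41 41 35 22 13  9  8]
 [10  9 13 28 47 60 65 68 61 43 21 10  7]
 [ 9 12 20 38 57 64 67 75 75 57 30 12  7]
 [12 13 23 34 40 46 56 71 72 53 26 10  7]
 [18 18 19 20 21 27 40 55 53 36 17  9  6]
 [25 23 19 13 13 17 25 30 27 20 12  8  7]
 [24 27 23 19 17 18 17 14 13 13 11  8  7]
 [17 22 25 25 23 22 18 13 12 12 11  8  8]]
```

The dark head spot moved down about 2 px after the press, which matches 9 mm of travel, so the pin is in. Regrip the plate and back it out.

>>> apply_moves(
  moves=[
    [0, 0, 0, 0, 0, 0.04, 0.2],
    [0, 0, 0, 0, 0, 0.04, 0.2],
    [0, 0, 0, 0, 0, 0.04, 0.2],
    [0, 0, 0, 0, 0, 0.04, 0.2],
    [0, 0, 0, 0, 0, 0.04, 0.2],
    [0, 0, 0, 0, 0, 0.025, 0.2],
    [0, 0, 0, 0, 0, 0.014, 0.2],
    [0, 0, 0, 0, 0, 0, 0.2],
  ],
)

```text
clock: 13.9
tcp_pos: [0.5329, 0.2887, 0.0117]
orientation: [3.138, 0.048, -0.007]
contact_force: [-0.4, -0.6, 0.6]
grip_width: 0.0512
gripper_force: 0.0
```

>>> apply_moves(
  moves=[
    [0, 0, 0, 0, 0, 0, -1],
    [0, 0, 0, 0, 0, 0, -1],
    [0, 0, 0, 0, 0, 0, -1],
    [0, 0, 0, 0, 0, 0, -1],
    [0, 0, 0, 0, 0, 0, -1],
    [0, 0, 0, 0, 0, -0.003, -1],
    [0, 0, 0, -0.02, 0, 0, -1],
    [0, 0, 0, -0.03, 0, 0, -1],
  ],
)

```text
clock: 14.57
tcp_pos: [0.4865, 0.2883, 0.0191]
orientation: [-3.14, -0.045, -0.006]
contact_force: [-0.7, 0.5, -1.4]
grip_width: 0.0221
gripper_force: 78.5
```

>>> apply_moves(
  moves=[
    [0, 0, 0, -0.03, 0, 0, -1],
    [0, 0, 0, -0.02, 0, 0, -1],
    [0, 0, 0, 0, 0, -0.015, -1],
    [0, 0, 0, 0, 0, -0.015, -1],
    [0, 0, 0, 0, 0.03, 0, -1],
    [0, 0, 0, 0, 0.03, 0, -1],
    [0, 0, 0, 0, 0.03, 0, -1],
    [0, 0, 0, 0, 0.03, 0, -1],
  ],
)

```text
clock: 15.23
tcp_pos: [0.4374, 0.1658, 0.0486]
orientation: [-3.141, -0.051, -0.0]
contact_force: [-0.2, -0.9, -2.0]
grip_width: 0.0221
gripper_force: 78.6
```

>>> apply_moves(
  moves=[
    [0, 0, 0, 0, 0, 0, -1],
    [0, 0, 0, 0, 0, 0, -1],
    [0, 0, 0, 0, 0, 0, -1],
    [0, 0, 0, 0, 0, 0, -1],
    [0, 0, 0, 0, 0, 0, -1],
    [0, 0, 0, 0, 0, 0, -1],
    [0, 0, 0, 0, 0, 0, -1],
    [0, 0, 0, 0, 0, 0, -1],
  ],
)

```text
clock: 15.9
tcp_pos: [0.4376, 0.1673, 0.048]
orientation: [-3.141, -0.051, 0.0]
contact_force: [-0.6, -0.9, -1.0]
grip_width: 0.0224
gripper_force: 78.7
```

```bash
python3 pin.py;python3 go.py .56 .12 .05 1.1  .56 -.06 .05 1.1 .45 -.205 .05 1.1
```

```text
px [261.8736 268.3836] 1645 [329.7826 314.0608] 1348
top@z [0.5337 0.1761 0.051 ]
side@z [0.534  0.1769 0.051 ]
tri [0.534  0.1763 0.0503]
exp [0.5404 0.1746 0.051 ] tip px side [275.2165 331.6855]
t 16.0 tcp [0.4377 0.167  0.048 ] yaw 1.82 toolz [-0.0001 -0.0001 -1.    ] F [ 0.2  0.5 -1.9] w 0.0228 j [-0.53  0.42  0.04  2.18 -0.03  0.54 -2.  ]
turn 0.12 shift [ 0.1214  0.0494 -0.002 ] len 0.131
turn -0.0 shift [-0.0035  0.18   -0.    ] len 0.18
turn -0.0 shift [-0.1128  0.1429 -0.    ] len 0.182
```

>>> apply_moves(
  moves=[
    [0, 0, 0.12, 0.0304, 0.0124, 0, -1],
    [0, 0, 0, 0.0304, 0.0124, 0, -1],
    [0, 0, 0, 0.0304, 0.0124, 0, -1],
    [0, 0, 0, 0.0304, 0.0124, 0, -1],
    [0, 0, 0, -0.0007, 0.036, 0, -1],
    [0, 0, 0, -0.0007, 0.036, 0, -1],
    [0, 0, 0, -0.0007, 0.036, 0, -1],
    [0, 0, 0, -0.0007, 0.036, 0, -1],
  ],
)

```text
clock: 16.67
tcp_pos: [0.5601, -0.0257, 0.0478]
orientation: [3.141, 0.03, -0.001]
contact_force: [0.1, 0.2, -0.5]
grip_width: 0.0224
gripper_force: 78.8
```

>>> apply_moves(
  moves=[
    [0, 0, 0, -0.0007, 0.036, 0, -1],
    [0, 0, 0, -0.0224, 0.0292, 0, -1],
    [0, 0, 0, -0.0224, 0.0292, 0, -1],
    [0, 0, 0, -0.0224, 0.0292, 0, -1],
    [0, 0, 0, -0.0224, 0.0292, 0, -1],
    [0, 0, 0, -0.0224, 0.0292, 0, -1],
    [0, 0, 0, 0, 0, 0, -1],
    [0, 0, 0, 0, 0, 0, -1],
  ],
)

```text
clock: 17.33
tcp_pos: [0.4493, -0.2105, 0.0481]
orientation: [3.141, 0.021, -0.001]
contact_force: [0.5, 0.4, -1.1]
grip_width: 0.0225
gripper_force: 78.9
```

>>> apply_moves(
  moves=[
    [0, 0, 0, 0, 0, 0.01, -1],
    [0, 0, 0, 0, 0, 0.01, -1],
    [0, 0, 0, 0, 0, 0.008, -1],
    [0, 0, 0, 0, 0, 0, -1],
    [0, 0, 0, 0, 0, 0, -1],
    [0, 0, 0, 0, 0, 0, -1],
    [0, 0, 0, 0, 0, 0, -1],
    [0, 0, 0, 0, 0, 0, -1],
  ],
)

```text
clock: 18.0
tcp_pos: [0.4514, -0.2082, 0.0204]
orientation: [3.141, 0.03, 0.001]
contact_force: [0.2, -0.2, -0.8]
grip_width: 0.0226
gripper_force: 78.9
```

```bash
python3 pin.py;python3 go.py .4508 -.208 .015 1.1; python3 -c "
from h import *
cv2.imwrite('pics/s7.png',np.vstack([cv2.resize(grab_frame('side')[180:255,325:425],None,fx=4,fy=4,interpolation=cv2.INTER_CUBIC),cv2.resize(grab_frame('top')[220:295,340:440],None,fx=4,fy=4,interpolation=cv2.INTER_CUBIC)]))"
```

```text
px [369.0321 267.6098] 1435 [388.3148 237.1343] 432
top@z [ 0.5483 -0.1999  0.0234]
side@z [ 0.5484 -0.1996  0.0234]
tri [ 0.5484 -0.1999  0.0231]
exp [ 0.5543 -0.2022  0.0235] tip px side [275.2165 331.6855]
t 18.1 tcp [ 0.4513 -0.2083  0.0204] yaw 1.08 toolz [ 0.0006 -0.0002 -1.    ] F [-0.2  1.1 -1.1] w 0.022 j [ 0.27  0.51  0.05  2.13 -0.05  0.5  -1.2 ]
turn -0.004 shift [-0.0005 -0.0003  0.0054] len 0.005
```

View pics/s7.png

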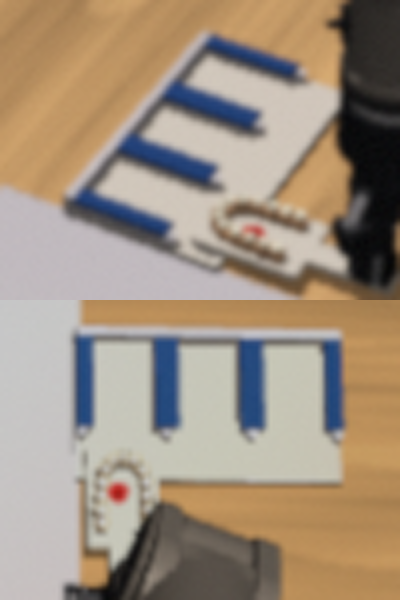

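The plate is in front of bay2. Its top-view edges (85 to 160) against the lips (93 to 154), and the pin reading, put it about 2 mm too far to +y. I'll correct, lower and slide in.

>>> apply_moves(
  moves=[
    [0, 0, 0, 0, 0.002, 0, -1],
    [0, 0, 0, 0, 0, 0.006, -1],
    [0, 0, 0, 0, 0, 0, -1],
    [0, 0, 0, 0.01, 0, 0, -1],
    [0, 0, 0, 0.01, 0, 0, -1],
    [0, 0, 0, 0.01, 0, 0, -1],
    [0, 0, 0, 0, 0, 0, -1],
    [0, 0, 0, 0, 0, 0, -1],
  ],
)

```text
clock: 18.87
tcp_pos: [0.4822, -0.21, 0.0146]
orientation: [3.141, 0.029, 0.003]
contact_force: [-0.2, -0.3, 5.6]
grip_width: 0.0223
gripper_force: 79.8
```

>>> apply_moves(
  moves=[
    [0, 0, 0, 0.01, 0, 0, -1],
    [0, 0, 0, 0.01, 0, 0, -1],
    [0, 0, 0, 0.01, 0, 0, -1],
    [0, 0, 0, 0.01, 0, 0, -1],
    [0, 0, 0, 0, 0, 0, -1],
    [0, 0, 0, 0, 0, 0, -1],
    [0, 0, 0, 0, 0, 0, -1],
    [0, 0, 0, 0, 0, 0, -1],
  ],
)

```text
clock: 19.53
tcp_pos: [0.5192, -0.2099, 0.0149]
orientation: [3.141, 0.027, -0.005]
contact_force: [-9.2, -0.9, 16.3]
grip_width: 0.0225
gripper_force: 81.2
```

```bash
python3 pin.py;python3 go.py .5508 -.208 .015 1.1
```

```text
px [369.4321 248.9673] 1407 [369.5079 230.2895] 380
top@z [ 0.6161 -0.2021  0.0179]
side@z [ 0.6169 -0.2037  0.0179]
tri [ 0.6159 -0.2018  0.0198]
exp [ 0.6222 -0.2041  0.0176] tip px side [275.2165 331.6855]
t 19.63 tcp [ 0.5192 -0.2098  0.0149] yaw 0.99 toolz [-0.003  -0.0002 -1.    ] F [-8.5 -0.8 15.9] w 0.0221 j [ 0.23  0.59  0.05  1.98 -0.05  0.58 -1.23]
turn -0.019 shift [ 0.0316 -0.0012 -0.0001] len 0.032
```

>>> apply_moves(
  moves=[
    [0, 0, 0, 0, 0, -0.001, -1],
    [0, 0, 0, 0.009, 0, 0, -1],
    [0, 0, 0, 0.009, 0, 0, -1],
    [0, 0, 0, 0.009, 0, 0, -1],
    [0, 0, 0, 0, 0, 0, -1],
    [0, 0, 0, 0, 0, 0, -1],
    [0, 0, 0, 0, 0, 0, -1],
    [0, 0, 0, 0, 0, 0, -1],
  ],
)

```text
clock: 20.3
tcp_pos: [0.5489, -0.2087, 0.0154]
orientation: [3.141, 0.029, 0.003]
contact_force: [1.5, -1.3, 1.9]
grip_width: 0.0223
gripper_force: 79.5
```

>>> apply_moves(
  moves=[
    [0, 0, 0, 0.002, 0, 0, -1],
    [0, 0, 0, 0.002, 0, 0, -1],
    [0, 0, 0, 0.001, 0, 0, -1],
    [0, 0, 0, 0, 0, 0, -1],
    [0, 0, 0, 0, 0, 0, -1],
    [0, 0, 0, 0, 0, 0, -1],
    [0, 0, 0, 0, 0, 0, -1],
    [0, 0, 0, 0, 0, 0, -1],
  ],
)

```text
clock: 20.97
tcp_pos: [0.5488, -0.2087, 0.0153]
orientation: [-3.141, -0.027, 0.012]
contact_force: [-10.6, -0.0, 17.5]
grip_width: 0.0223
gripper_force: 81.5
```

```bash
python3 pin.py;python3 go.py .5508 -.208 .015 1.1
```

```text
px [368.9702 240.7959] 1377 [361.0744 227.5178] 309
top@z [ 0.6457 -0.2004  0.0183]
side@z [ 0.6462 -0.2015  0.0183]
tri [ 0.6455 -0.2002  0.0196]
exp [ 0.6518 -0.2029  0.0176] tip px side [275.2165 331.6855]
t 21.07 tcp [ 0.5488 -0.2087  0.0153] yaw 1.0 toolz [-0.0073  0.0009 -1.    ] F [-12.5  -0.2  17.2] w 0.0222 j [ 0.21  0.62  0.06  1.91 -0.05  0.62 -1.25]
turn -0.016 shift [ 0.002  -0.0006  0.0003] len 0.002
```

Plate a is home: contact at -12 N, and the pin reads within about 1 mm of its home place. Release, rise and check plate c.

>>> apply_moves(
  moves=[
    [0, 0, 0, -0.003, 0, 0, -1],
    [0, 0, 0, 0, 0, -0.001, -1],
    [0, 0, 0, 0, 0, 0, 0.1],
    [0, 0, 0, 0, 0, 0, 0.1],
    [0, 0, 0, 0, 0, 0, 0.1],
    [0, 0, 0, 0, 0, -0.01, 0.1],
    [0, 0, 0, 0, 0, -0.03, 0.2],
    [0, 0, 0, 0, 0, -0.04, 0.2],
  ],
)

```text
clock: 21.73
tcp_pos: [0.5478, -0.2073, 0.0947]
orientation: [-3.14, -0.03, 0.01]
contact_force: [0.3, 0.9, -0.1]
grip_width: 0.0512
gripper_force: 0.0
```

>>> apply_moves(
  moves=[
    [0, 0, 0, 0, 0, -0.03, 0.2],
    [0, 0, -0.98, 0, 0, 0, 0.2],
    [0, 0, -0.98, 0, 0, 0, 0.2],
    [0, 0, -0.98, 0, 0, 0, 0.2],
    [0, 0, -0.98, 0, 0, 0, 0.2],
    [0, 0, -0.98, 0, 0, 0, 0.2],
    [0, 0, -0.98, 0, 0, 0, 0.2],
    [0, 0, -0.98, 0, 0, 0, 0.2],
  ],
)

```text
clock: 22.4
tcp_pos: [0.5501, -0.2082, 0.1268]
orientation: [2.927, 1.14, 0.0]
contact_force: [0.6, -0.1, 0.1]
grip_width: 0.0515
gripper_force: 0.0
```

>>> apply_moves(
  moves=[
    [0, 0, -0.98, 0, 0, 0, 0.2],
    [0, 0, -0.98, 0, 0, 0, 0.2],
    [0, 0, -0.98, 0, 0, 0, 0.2],
    [0, 0, -0.98, 0, 0, 0, 0.2],
    [0, 0, -0.98, 0, 0, 0, 0.2],
    [0, 0, -0.98, 0, 0, 0, 0.2],
    [0, 0, 0, 0, 0, 0, 0.2],
    [0, 0, 0, 0, 0, 0, 0.2],
  ],
)

```text
clock: 23.07
tcp_pos: [0.5501, -0.2084, 0.1265]
orientation: [2.453, 1.963, 0.0]
contact_force: [0.2, -0.4, 0.0]
grip_width: 0.051
gripper_force: 0.0
```

```bash
python3 go.py
python3 - <<'E'
from pin import *
measure(np.array([.6468,-.2005,.014]),.014)
measure(np.array([.427,.0196,.010]),.010)
for n in("top","side"):
    a=grab_frame(n)
    for f in [w2pix(n,[.4155,-.071,.016])]:
        u,v=np.round(f).astype(int);m=np.zeros(a.shape[:2],np.uint8);m[v-15:v+15,u-15:u+15]=(a.max(2)<70)[v-15:v+15,u-15:u+15]
        k,l,st,ce=cv2.connectedComponentsWithStats(m);print(n,[(ce[i].round(2),st[i,4]) for i in range(1,k) if st[i,4]>15])
T,S=grab_frame("top"),grab_frame("side")
cv2.imwrite("pics/s8.png",np.hstack([cv2.resize(T[215:335,290:440],None,fx=2.6,fy=2.6),cv2.resize(S[180:300,330:480],None,fx=2.6,fy=2.6)]))
E
```

```text
t 23.07 tcp [ 0.5501 -0.2084  0.1265] yaw 77.34 toolz [ 0.0003 -0.     -1.    ] F [ 0.2 -0.4  0. ] w 0.051 j [ 0.44  0.47 -0.24  1.85  0.14  0.84 -0.09]
px [368.9451 240.8269] 1421 [361.2282 227.6246] 333
top@z [ 0.6464 -0.201   0.014 ]
side@z [ 0.6478 -0.2055  0.014 ]
tri [ 0.6452 -0.2003  0.0193]
px [306.5847 301.6841] 1317 [390.25   301.3687] 640
top@z [0.4242 0.0185 0.01  ]
side@z [0.4282 0.0223 0.01  ]
tri [0.4267 0.0194 0.0075]
top [(array([332.33, 305.13]), np.int32(54))]
side [(array([408.88, 280.87]), np.int32(104))]
```

View pics/s8.png

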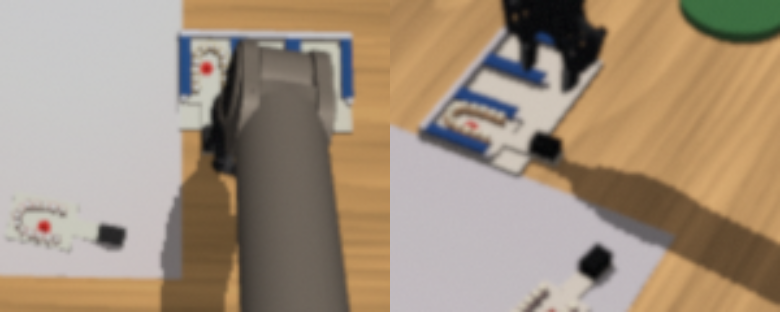

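Plate a sits fully in bay2 and plate c is where it was. Next, go to c's block.

```bash
python3 go.py .42 -.071 .1 77.7 .42 -.071 .003 77.7
```

```text
t 23.47 tcp [ 0.5501 -0.2082  0.1261] yaw 77.49 toolz [-0.     -0.0001 -1.    ] F [-0.7 -0.  -0.1] w 0.0514 j [ 0.44  0.47 -0.24  1.85  0.14  0.84 -0.09]
turn -0.035 shift [ 0.1064 -0.1563  0.0261] len 0.191
turn -0.0 shift [0.    0.    0.097] len 0.097
```

>>> apply_moves(
  moves=[
    [0, 0, -0.035, 0.0213, -0.0313, 0.0052, 0.2],
    [0, 0, 0, 0.0213, -0.0313, 0.0052, 0.2],
    [0, 0, 0, 0.0213, -0.0313, 0.0052, 0.2],
    [0, 0, 0, 0.0213, -0.0312, 0.0052, 0.2],
    [0, 0, 0, 0.0212, -0.0312, 0.0053, 0.2],
    [0, 0, 0, 0, 0, 0, 0.2],
    [0, 0, 0, 0, 0, 0, 0.2],
    [0, 0, 0, 0, 0, 0, 0.2],
  ],
)

```text
clock: 24.13
tcp_pos: [0.4211, -0.0713, 0.1005]
orientation: [2.445, 1.971, 0.002]
contact_force: [0.1, -0.4, -0.0]
grip_width: 0.0512
gripper_force: 0.0
```

>>> apply_moves(
  moves=[
    [0, 0, 0, 0, 0, 0.02, 0.2],
    [0, 0, 0, 0, 0, 0.02, 0.2],
    [0, 0, 0, 0, 0, 0.01, 0.2],
    [0, 0, 0, 0, 0, 0, 0.2],
    [0, 0, 0, 0, 0, 0, 0.2],
    [0, 0, 0, 0, 0, 0, 0.2],
    [0, 0, 0, 0, 0, 0, 0.2],
    [0, 0, 0, 0, 0, 0, 0.2],
  ],
)

```text
clock: 24.8
tcp_pos: [0.4208, -0.0712, 0.0508]
orientation: [2.446, 1.97, 0.002]
contact_force: [0.2, 1.0, -1.0]
grip_width: 0.0515
gripper_force: 0.0
```

```bash
python3 go.py .42 -.071 .003 77.7
```

```text
t 24.8 tcp [ 0.4208 -0.0712  0.0508] yaw 77.71 toolz [ 0.0016 -0.0002 -1.    ] F [ 0.2  1.  -1. ] w 0.0515 j [ 0.26  0.38 -0.27  2.26  0.2   0.52 -0.39]
turn 0.002 shift [ 0.     -0.0008  0.0478] len 0.048
```

>>> apply_moves(
  moves=[
    [0, 0, 0, 0, 0, 0.016, 0.2],
    [0, 0, 0, 0, 0, 0.016, 0.2],
    [0, 0, 0, 0, 0, 0.012, 0.2],
    [0, 0, 0, 0, 0, 0.004, 0.2],
    [0, 0, 0, 0, 0, 0, 0.2],
    [0, 0, 0, 0, 0, 0, -1],
    [0, 0, 0, 0, 0, 0, -1],
    [0, 0, 0, 0, 0, 0, -1],
  ],
)

```text
clock: 25.47
tcp_pos: [0.4206, -0.0711, 0.0031]
orientation: [2.445, 1.971, 0.001]
contact_force: [-1.8, 0.0, 6.1]
grip_width: 0.0228
gripper_force: 76.7
```

>>> apply_moves(
  moves=[
    [0, 0, 0, 0, 0, 0, -1],
    [0, 0, 0, 0, 0, 0, -1],
    [0, 0, 0, 0, 0, 0, -1],
    [0, 0, 0, 0, 0, -0.015, -1],
    [0, 0, 0, 0, 0, -0.02, -1],
    [0, 0, 0, 0, 0, 0, -1],
    [0, 0, 0, 0, 0, 0, -1],
    [0, 0, 0, 0, 0, 0, -1],
  ],
)

```text
clock: 26.13
tcp_pos: [0.42, -0.0712, 0.037]
orientation: [2.446, 1.971, 0.0]
contact_force: [0.2, 0.7, -1.3]
grip_width: 0.0228
gripper_force: 77.3
```

```bash
python3 go.py .44 -.02 .038 77.7 .44 -.02 .038 1.8 .4296 .284 .038 1.8 ; python3 pin.py
```

```text
t 26.13 tcp [ 0.42   -0.0712  0.037 ] yaw 77.71 toolz [ 0.0005 -0.0002 -1.    ] F [ 0.2  0.7 -1.3] w 0.0228 j [ 0.25  0.41 -0.26  2.27  0.22  0.49 -0.41]
turn 0.001 shift [ 0.0543  0.0086 -0.001 ] len 0.055
turn 12.65 shift [ 0.  0. -0.] len 0.0
turn -0.0 shift [-0.0008 -0.3042 -0.    ] len 0.304
px [306.7171 300.791 ] 1421 [390.3457 293.0027] 752
top@z [0.4264 0.0182 0.04  ]
side@z [0.4314 0.0186 0.04  ]
tri [0.4286 0.0191 0.0416]
exp [0.438  0.0303 0.04  ] tip px side [275.2165 331.6855]
```

>>> apply_moves(
  moves=[
    [0, 0, 0, 0.0267, 0.0112, 0, -1],
    [0, 0, 0, 0.0267, 0.0112, 0, -1],
    [0, 0, 0, 0.0267, 0.0112, 0, -1],
    [0, 0, 0.973, 0, 0, 0, -1],
    [0, 0, 0.973, 0, 0, 0, -1],
    [0, 0, 0.973, 0, 0, 0, -1],
    [0, 0, 0.973, 0, 0, 0, -1],
    [0, 0, 0.973, 0, 0, 0, -1],
  ],
)

```text
clock: 26.9
tcp_pos: [0.4692, 0.0002, 0.0361]
orientation: [-2.867, -1.284, 0.003]
contact_force: [-0.5, 0.4, -1.3]
grip_width: 0.0227
gripper_force: 77.4
```

>>> apply_moves(
  moves=[
    [0, 0, 0.973, 0, 0, 0, -1],
    [0, 0, 0.973, 0, 0, 0, -1],
    [0, 0, 0.973, 0, 0, 0, -1],
    [0, 0, 0.973, 0, 0, 0, -1],
    [0, 0, 0.973, 0, 0, 0, -1],
    [0, 0, 0.973, 0, 0, 0, -1],
    [0, 0, 0.973, 0, 0, 0, -1],
    [0, 0, 0.973, 0, 0, 0, -1],
  ],
)

```text
clock: 27.57
tcp_pos: [0.4692, 0.0001, 0.0362]
orientation: [3.141, 0.043, -0.003]
contact_force: [-0.3, -0.7, -1.0]
grip_width: 0.0229
gripper_force: 77.4
```

>>> apply_moves(
  moves=[
    [0, 0, 0, -0.0039, -0.0352, 0, -1],
    [0, 0, 0, -0.0039, -0.0352, 0, -1],
    [0, 0, 0, -0.0039, -0.0352, 0, -1],
    [0, 0, 0, -0.0039, -0.0352, 0, -1],
    [0, 0, 0, -0.0039, -0.0352, 0, -1],
    [0, 0, 0, -0.0039, -0.0352, 0, -1],
    [0, 0, 0, -0.0039, -0.0352, 0, -1],
    [0, 0, 0, -0.0039, -0.0352, 0, -1],
  ],
)

```text
clock: 28.23
tcp_pos: [0.4286, 0.2819, 0.0361]
orientation: [3.14, 0.051, -0.002]
contact_force: [-0.1, -0.4, -1.7]
grip_width: 0.0223
gripper_force: 78.8
```

>>> apply_moves(
  moves=[
    [0, 0, 0, 0, 0, 0.01, -1],
    [0, 0, 0, 0, 0, 0.009, -1],
    [0, 0, 0, 0, 0, 0, -1],
    [0, 0, 0, 0, 0, 0, -1],
    [0, 0, 0, 0, 0, 0, -1],
    [0, 0, 0, 0, 0, 0, -1],
    [0, 0, 0, 0, 0, 0, -1],
    [0, 0, 0, 0, 0, 0, -1],
  ],
)

```text
clock: 28.9
tcp_pos: [0.4302, 0.2802, 0.0184]
orientation: [-3.141, -0.049, -0.001]
contact_force: [0.6, 0.4, -1.6]
grip_width: 0.0227
gripper_force: 78.8
```

```bash
python3 go.py .5357 .2839 .018 1.8 .5397 .2839 .0135 1.8; python3 pin.py
```

```text
t 28.9 tcp [0.4302 0.2802 0.0184] yaw 1.77 toolz [ 0.0005  0.0003 -1.    ] F [ 0.6  0.4 -1.6] w 0.0227 j [-0.77  0.53  0.09  2.09 -0.09  0.52 -2.16]
turn -0.005 shift [ 0.1056 -0.0004  0.0004] len 0.106
turn -0.0 shift [0.004  0.0001 0.0045] len 0.006
px [228.3457 273.615 ] 1426 [312.6754 353.3818] 804
top@z [0.5155 0.2957 0.0214]
side@z [0.5175 0.2916 0.0214]
tri [0.5151 0.2948 0.0267]
exp [0.533  0.2873 0.0214] tip px side [275.2165 331.6855]
```

>>> apply_moves(
  moves=[
    [0, 0, 0, 0.025, 0, 0, -1],
    [0, 0, 0, 0.03, 0, 0, -1],
    [0, 0, 0, 0.03, 0, 0, -1],
    [0, 0, 0, 0.0225, 0, 0, -1],
    [0, 0, 0, 0, 0, 0.004, -1],
    [0, 0, 0, 0, 0, 0, -1],
    [0, 0, 0, 0, 0, 0, -1],
    [0, 0, 0, 0, 0, 0, -1],
  ],
)

```text
clock: 29.67
tcp_pos: [0.5358, 0.284, 0.0138]
orientation: [3.141, 0.052, -0.002]
contact_force: [-0.3, -0.4, -0.9]
grip_width: 0.0226
gripper_force: 79.0
```

```bash
python3 go.py .5397 .2839 .0135 1.8
python3 - <<'E'
from pin import *
t,s=measure(np.array([.6303,.2965,.019]),.019)
d=np.array([274.72,338.27])-s
print("side-rel move mm",np.linalg.solve([[-.31,-.21],[-.15,.26]],d))
a=grab_frame("side")
cv2.imwrite('pics/s9.png',cv2.resize(a[280:360,220:320],None,fx=7,fy=7,interpolation=cv2.INTER_CUBIC))
E
```

```text
t 29.67 tcp [0.5358 0.284  0.0138] yaw 1.88 toolz [-0.0013 -0.0004 -1.    ] F [-0.3 -0.4 -0.9] w 0.0226 j [-0.65  0.64  0.09  1.87 -0.09  0.63 -2.05]
turn 0.014 shift [0.0039 0.0003 0.0003] len 0.004
px [229.2003 244.0952] 609 [278.5115 339.1808] 260
top@z [0.6209 0.299  0.019 ]
side@z [0.6218 0.297  0.019 ]
tri [0.6205 0.2986 0.0216]
side-rel move mm [10.5001  2.5548]
```

View pics/s9.png

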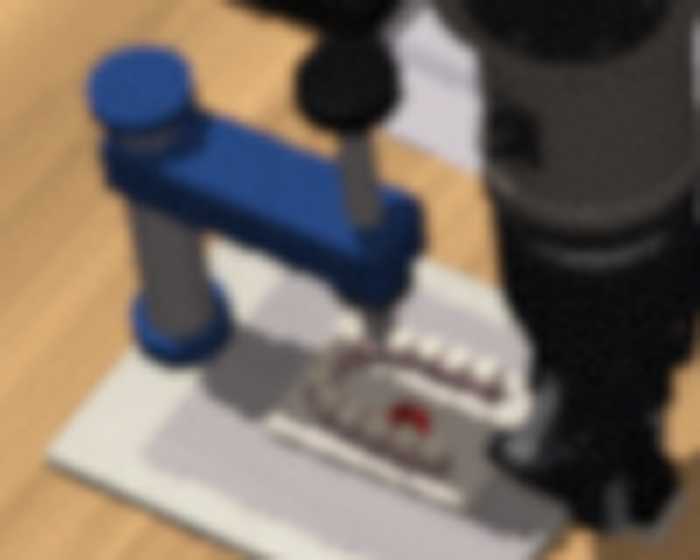

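The mauve plate's pin is at (410,416), against the proven place at (385,408). It needs about +10 mm in x and +1 mm in y.

>>> apply_moves(
  moves=[
    [0, 0, 0, 0.005, -0.0003, 0, -1],
    [0, 0, 0, 0.0048, -0.0002, 0, -1],
    [0, 0, 0, 0, 0, 0.001, -1],
    [0, 0, 0, 0, 0, 0, -1],
    [0, 0, 0, 0, 0, 0, -1],
    [0, 0, 0, 0, 0, 0, -1],
    [0, 0, 0, 0, 0, 0, -1],
    [0, 0, 0, 0, 0, 0, -1],
  ],
)

```text
clock: 30.48
tcp_pos: [0.5472, 0.2848, 0.0132]
orientation: [-3.141, -0.05, -0.001]
contact_force: [1.5, 0.3, 0.4]
grip_width: 0.0224
gripper_force: 79.2
```

```bash
python3 go.py
python3 - <<'E'
from pin import *
t,s=measure(np.array([.6303,.2965,.019]),.019)
print("side-rel move mm",np.linalg.solve([[-.31,-.21],[-.15,.26]],np.array([274.72,338.27])-s))
a=grab_frame("side").astype(int)[333:344,268:281]
print(a[...,2]);print(a[...,2]-a[...,1])
E
```

```text
t 30.48 tcp [0.5472 0.2848 0.0132] yaw 1.83 toolz [ 0.0006  0.0002 -1.    ] F [1.5 0.3 0.4] w 0.0224 j [-0.65  0.65  0.09  1.85 -0.09  0.64 -2.05]
px [229.575  242.3875] 80 [275.1835 337.8303] 218
top@z [0.6271 0.298  0.019 ]
side@z [0.6321 0.2978 0.019 ]
tri [0.6287 0.2986 0.0214]
side-rel move mm [0.2512 1.8362]
[[121 122 123 128 137 152 162 171 180 182 180 171 148]
 [120 122 122 121 122 127 132 138 153 171 188 196 188]
 [123 121 121 120 118 114 112 118 127 137 156 175 188]
 [122 121 122 119 112 100  97 105 115 122 128 138 156]
 [120 123 125 120 107  91  85  97 112 116 120 123 129]
 [116 127 129 123 106  94  89  98 109 114 116 122 123]
 [112 125 129 120 113 113 112 113 112 115 118 120 122]
 [104 116 117 112 114 126 128 122 116 119 122 124 123]
 [102 103 103 102 108 120 124 119 118 125 129 125 122]
 [131 109  98  94  95 105 110 107 115 129 130 124 116]
 [177 150 126 110  95  90  93  95 104 117 120 112 108]]
[[ 7  7  6  7  7  8  7  9 10 10 11 10 13]
 [ 7  7  6  7  8 10 10  8  7  9  8 10 11]
 [ 7  6  7  7 12 18 19 15 12 10  8  9 10]
 [ 9  7  9 11 22 36 39 35 28 18  8  8  8]
 [10 10 11 19 37 51 54 58 54 32 13  7  7]
 [12 11 10 20 36 46 45 59 71 47 19  8  7]
 [13  9 11 15 26 28 25 39 60 48 22 10  8]
 [14 13 12 14 17 15 14 22 37 33 17  9  7]
 [14 15 16 15 14 10 11 13 20 17 12  9  8]
 [12 15 17 16 13 13 13 12 13 12 10 11 10]
 [ 9 11 13 14 13 14 15 15 13 10 12 12 11]]
```

The head's dark spot is at the same pixels as plate a's pin was. Release and press.

>>> apply_moves(
  moves=[
    [0, 0, 0, 0, 0, 0, 0.2],
    [0, 0, 0, 0, 0, 0, 0.2],
    [0, 0, 0, 0, 0, 0, 0.2],
    [0, 0, 0, 0, 0, -0.02, 0.2],
    [0, 0, 0, 0, 0, -0.04, 0.2],
    [0, 0, 0, 0, 0, -0.04, 0.2],
    [0, 0, 0, 0, 0, -0.04, 0.2],
    [0, 0, 0, 0, 0, -0.04, -1],
  ],
)

```text
clock: 31.3
tcp_pos: [0.5463, 0.2845, 0.1947]
orientation: [3.141, 0.05, -0.001]
contact_force: [1.1, 0.4, 0.0]
grip_width: 0.0403
gripper_force: 0.0
```

>>> apply_moves(
  moves=[
    [0, 0, 0, 0, 0, -0.04, -1],
    [0, 0, 0, 0, 0, -0.02, -1],
    [0, 0, 0, 0, 0, 0, -1],
    [0, 0, 0, 0.028, -0.0036, 0, -1],
    [0, 0, 0, 0.028, -0.0035, 0, -1],
    [0, 0, 0, 0.027, -0.0035, 0, -1],
    [0, 0, 0, 0, 0, 0, -1],
    [0, 0, 0, 0, 0, 0, -1],
  ],
)

```text
clock: 31.97
tcp_pos: [0.6297, 0.2975, 0.2511]
orientation: [3.14, 0.049, -0.003]
contact_force: [0.4, 0.8, -0.4]
grip_width: 0.0
gripper_force: 0.0
```

>>> apply_moves(
  moves=[
    [0, 0, 0, 0, 0, 0.015, -1],
    [0, 0, 0, 0, 0, 0.015, -1],
    [0, 0, 0, 0, 0, 0.012, -1],
    [0, 0, 0, 0, 0, 0.008, -1],
    [0, 0, 0, 0, 0, 0.006, -1],
    [0, 0, 0, 0, 0, 0.004, -1],
    [0, 0, 0, 0, 0, 0.003, -1],
    [0, 0, 0, 0, 0, 0.002, -1],
  ],
)

```text
clock: 32.63
tcp_pos: [0.6293, 0.2982, 0.1883]
orientation: [-3.141, -0.051, 0.0]
contact_force: [-3.6, -0.5, 4.3]
grip_width: -0.0001
gripper_force: 2.1
```

>>> apply_moves(
  moves=[
    [0, 0, 0, 0, 0, 0.003, -1],
    [0, 0, 0, 0, 0, 0.003, -1],
    [0, 0, 0, 0, 0, 0.002, -1],
    [0, 0, 0, 0, 0, 0.001, -1],
    [0, 0, 0, 0, 0, 0, -1],
    [0, 0, 0, 0, 0, 0, -1],
    [0, 0, 0, 0, 0, 0, -1],
    [0, 0, 0, 0, 0, 0, -1],
  ],
)

```text
clock: 33.3
tcp_pos: [0.6298, 0.2984, 0.1811]
orientation: [-3.14, -0.05, -0.002]
contact_force: [-7.7, -1.1, 13.9]
grip_width: 0.0
gripper_force: 7.1
```

>>> apply_moves(
  moves=[
    [0, 0, 0, 0, 0, -0.034, -1],
    [0, 0, 0, 0, 0, -0.04, -1],
    [0, 0, 0, -0.028, 0.0036, 0, -1],
    [0, 0, 0, -0.028, 0.0035, 0, -1],
    [0, 0, 0, -0.027, 0.0035, 0, 0.2],
    [0, 0, 0, 0, 0, 0, 0.2],
    [0, 0, 0, 0, 0, 0, 0.2],
    [0, 0, 0, 0, 0, 0, 0.2],
  ],
)

```text
clock: 33.97
tcp_pos: [0.548, 0.2848, 0.2532]
orientation: [-3.141, -0.05, -0.003]
contact_force: [0.7, -0.2, 0.6]
grip_width: 0.0484
gripper_force: 0.0
```

```bash
python3 go.py
python3 - <<'E'
from pin import *
a=grab_frame("side").astype(int)[333:344,268:281]
print(a[...,2]);print(a[...,2]-a[...,1])
E
```

```text
t 33.97 tcp [0.548  0.2848 0.2532] yaw 1.81 toolz [ 0.0017  0.0003 -1.    ] F [ 0.7 -0.2  0.6] w 0.0484 j [-0.68  0.36  0.13  1.68 -0.05  1.1  -2.07]
[[115 116 116 119 124 137 151 148 148 159 163 144 115]
 [114 115 115 115 116 121 126 129 139 159 174 170 146]
 [114 115 115 114 113 111 110 114 122 131 146 157 161]
 [115 114 114 115 107  97  98 107 114 116 122 130 142]
 [113 116 114 111  98  87  88  99 109 111 117 118 122]
 [114 120 119 112  96  82  87  97 106 112 115 115 115]
 [116 124 123 115 100  99 102 102 105 111 114 115 114]
 [116 125 123 111 109 116 116 111 106 111 114 115 115]
 [114 117 110 104 108 120 120 114 113 118 121 117 113]
 [111 101  93  92 101 112 112 109 112 123 125 117 112]
 [143 111  92  90  95 100  99  97 107 120 122 115 110]]
[[ 6  7  7  7  7  8  7  8 10 11 10 12 14]
 [ 6  7  6  6  7  7  8  8  7  8 10  9 11]
 [ 6  6  6  6  9 13 14 10  8  7  8  9 11]
 [ 8  7  9 13 18 27 29 26 17 11  7  8  9]
 [ 8  9 12 25 38 48 52 49 38 20 10  7  7]
 [10 10 17 34 48 50 55 68 58 33 12  7  7]
 [12 10 14 25 33 34 38 56 64 37 13  7  6]
 [13 10 11 15 20 18 21 35 45 30 12  7  7]
 [15 14 14 13 12 12 12 20 25 18 10  8  7]
 [14 15 15 14 12 12 11 13 13 11  9  8  7]
 [12 13 13 14 14 14 14 15 12 11 10 11 10]]
```

The head moved less here than with plate a, so take a look.

Run:
```python
from h import *
a=grab_frame("side")[315:350,258:293]; b=cv2.imread("pics/s5.png");c=cv2.imread("pics/s6.png")
f=lambda q:cv2.resize(q[35*7:70*7,38*7:73*7],(390,390),interpolation=cv2.INTER_CUBIC)
z=cv2.resize(a,(390,390),interpolation=cv2.INTER_CUBIC)
im=np.hstack([f(b),z]);cv2.imwrite("pics/s10.png",cv2.convertScaleAbs(im,alpha=1.5))
```

```text
(no output)
```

View pics/s10.png

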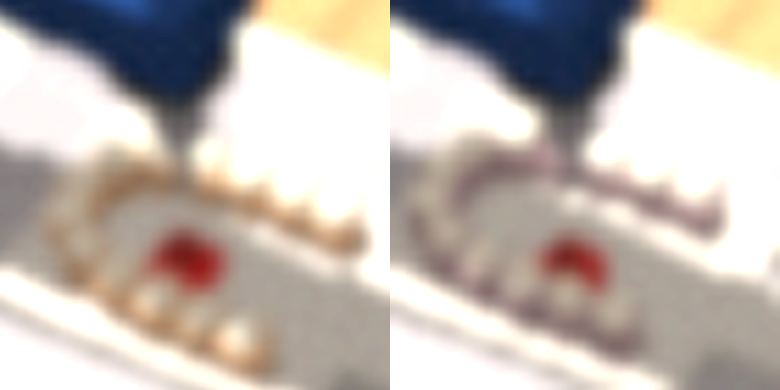

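Run:
```python
from pin import *
t,s=measure(np.array([.6303,.2965,.019]),.017)
for n in("press","press_tip","press_knob","pin_c"):
    for cam in("top","side"):
        for d in silhouettes(n,cam)[:3]:
            ys,xs=np.nonzero(d["mask"]);print(n,cam,round(d["p"],2),np.round(d["extent"],1),len(xs))
a=grab_frame("side").astype(int)[320:336,266:282]; print(a.sum(2)//3)
```

```text
px [229.0323 242.5269] 93 [274.6425 338.1267] 221
top@z [0.6268 0.3003 0.017 ]
side@z [0.6338 0.2981 0.017 ]
tri [0.6284 0.3005 0.0223]
press top 0.96 [232.3 234.8  43.3  65.3] 1508
press side 0.91 [271.3 328.5  90.   88.4] 3762
press side 0.21 [225.7 437.1  38.   65.2] 1788
press_tip top 0.68 [219.6 233.9  15.2   8. ] 129
press_tip top 0.36 [480.2 296.8  39.9  40.3] 1406
press_tip side 0.57 [269.8 306.7  12.8  46.2] 254
press_knob side 0.69 [272.1 307.6  18.4  47.4] 280
[[ 91  59  35  28  30  29  30  28  29  29  29  32  72 141 188 199]
 [134  92  50  32  25  30  28  28  31  29  29  46  92 148 181 192]
 [163 132  84  46  31  30  29  30  31  30  41  77 123 161 178 182]
 [186 169 135  91  59  40  34  30  31  39  72 118 152 171 175 176]
 [200 194 179 155 121  81  50  43  43  58 102 146 168 173 175 175]
 [195 195 197 192 166 115  72  58  59  71 113 156 171 174 174 175]
 [169 178 194 196 172 121  80  69  68  83 125 162 177 176 175 174]
 [129 141 159 161 143 110  90  76  77 111 158 187 191 182 178 177]
 [102 101 108 114 110 106 101  84  87 134 181 198 192 181 185 190]
 [ 84  77  78  86  89  97 102  92  90 124 162 173 167 172 193 200]
 [ 75  74  77  79  85  93  96  89  82  97 121 134 140 157 184 189]
 [ 82  88  92  96  99 110 108 100  99  98  98 101 112 125 144 146]
 [ 94 100 103 106 109 114 119 131 142 132 114 107 108 104 102 105]
 [103 107 108 109 109 110 115 129 143 139 138 149 150 134 104  93]
 [106 107 108 108 109 108 109 113 118 122 132 150 164 159 136 120]
 [107 109 109 108 108 107 105 100  99 106 113 124 137 146 151 158]]
```

Comparing the ring's upper edge and the dark head, pin c has not moved: the plate shifted about 1.5 mm to +y on release, and the press force was only spring-level. So the tip passed on the -y side. I'll regrip and shift the plate by (+1.8, -4.5) mm.

>>> apply_moves(
  moves=[
    [0, 0, 0, 0, 0, 0.04, 0.2],
    [0, 0, 0, 0, 0, 0.04, 0.2],
    [0, 0, 0, 0, 0, 0.04, 0.2],
    [0, 0, 0, 0, 0, 0.04, 0.2],
    [0, 0, 0, 0, 0, 0.04, 0.2],
    [0, 0, 0, 0, 0, 0.025, 0.2],
    [0, 0, 0, 0, 0, 0.014, 0.2],
    [0, 0, 0, 0, 0, 0, 0.2],
  ],
)

```text
clock: 35.28
tcp_pos: [0.545, 0.2838, 0.011]
orientation: [3.138, 0.051, -0.007]
contact_force: [-0.4, 0.1, 0.0]
grip_width: 0.0512
gripper_force: 0.0
```

>>> apply_moves(
  moves=[
    [0, 0, 0, 0, 0, 0, -1],
    [0, 0, 0, 0, 0, 0, -1],
    [0, 0, 0, 0, 0, 0, -1],
    [0, 0, 0, 0, 0, 0, -1],
    [0, 0, 0, 0, 0, 0, -1],
    [0, 0, 0, 0.0018, 0.0045, 0, -1],
    [0, 0, 0, 0, 0, 0, -1],
    [0, 0, 0, 0, 0, 0, -1],
  ],
)

```text
clock: 35.95
tcp_pos: [0.5503, 0.2823, 0.0165]
orientation: [-3.138, -0.051, -0.006]
contact_force: [-1.0, 1.8, 6.5]
grip_width: 0.0224
gripper_force: 78.5
```

```bash
cat > arr.py <<'E'
from pin import *
measure(np.array([.6303,.2965,.019]),.017)
a=grab_frame("side").astype(int)[333:344,268:281]
print(a[...,2]);print(a[...,2]-a[...,1])
E
python3 go.py;python3 arr.py
```

```text
t 35.95 tcp [0.5503 0.2823 0.0165] yaw 1.88 toolz [ 0.0036  0.0034 -1.    ] F [-1.   1.8  6.5] w 0.0224 j [-0.64  0.65  0.09  1.85 -0.09  0.64 -2.03]
px [231.2081 240.8658] 149 [275.0826 336.6789] 218
top@z [0.633  0.2929 0.017 ]
side@z [0.6355 0.2936 0.017 ]
tri [0.6341 0.2934 0.0173]
[[122 122 124 128 138 151 164 176 194 208 214 214 202]
 [122 122 121 121 118 119 122 134 155 178 196 212 215]
 [122 121 121 119 109  98  92 106 124 136 159 178 198]
 [121 124 126 119 105  90  84  96 112 121 128 139 159]
 [121 131 131 123 109  96  92  99 109 115 120 123 130]
 [120 130 129 121 114 114 114 111 111 115 120 122 122]
 [108 118 117 112 113 125 127 120 114 117 124 123 123]
 [ 96  99  99 100 108 122 124 117 117 126 129 123 119]
 [104  92  91  93  98 108 111 106 115 127 130 121 117]
 [133 115 102  95  91  96  94  94 105 116 119 110 107]
 [162 148 126 115 103  95  91  92  96 102 103  99 100]]
[[ 7  6  7  7  9 11 11 10 10  9 10 10 10]
 [ 7  8  8  9 14 20 21 17 12 10  9  9  9]
 [ 9  8 10 15 25 36 41 38 29 16 10  9 10]
 [11 11 12 21 39 51 54 59 55 33 13  8  9]
 [12 11 11 19 37 45 44 57 69 48 23 10  8]
 [14 10 10 15 23 24 22 37 57 48 23 11  7]
 [15 12 13 14 14 13 12 20 35 32 17  8  7]
 [14 15 14 16 13 11 10 14 18 17 12  9  7]
 [11 13 15 16 15 14 14 14 15 12 11 10  9]
 [10 12 12 13 14 16 16 16 14 11 12 12 10]
 [ 9 10 10  9 10 14 14 15 15 15 14 14 11]]
```

>>> apply_moves(
  moves=[
    [0, 0, 0, 0, 0, 0, 0.0],
    [0, 0, 0, 0, 0, 0, 0.0],
    [0, 0, 0, 0, 0, 0, 0.0],
    [0, 0, 0, 0, 0, -0.02, 0.0],
    [0, 0, 0, 0, 0, -0.04, 0.0],
    [0, 0, 0, 0, 0, -0.04, 0.2],
    [0, 0, 0, 0, 0, -0.04, 0.2],
    [0, 0, 0, 0, 0, -0.04, -1],
  ],
)

```text
clock: 36.77
tcp_pos: [0.5485, 0.2798, 0.1958]
orientation: [3.141, 0.05, -0.001]
contact_force: [1.6, 0.5, 0.9]
grip_width: 0.0407
gripper_force: 0.0
```

```bash
python3 go.py;python3 arr.py
```

```text
t 36.77 tcp [0.5485 0.2798 0.1958] yaw 1.81 toolz [-0.0004 -0.0005 -1.    ] F [1.6 0.5 0.9] w 0.0407 j [-0.67  0.42  0.13  1.75 -0.06  0.98 -2.06]
px [230.8397 241.1145] 131 [275.0049 336.7843] 204
top@z [0.6321 0.2942 0.017 ]
side@z [0.6355 0.294  0.017 ]
tri [0.6332 0.2945 0.0186]
[[115 116 118 123 131 145 159 169 186 199 203 197 179]
 [116 115 115 117 112 114 120 129 150 171 189 201 202]
 [117 116 116 114 107  96  94 103 120 133 151 171 189]
 [115 116 119 113 101  86  81  93 106 113 121 134 151]
 [111 119 123 115 100  88  84  92 104 108 112 117 123]
 [106 119 123 114 106 106 107 107 108 109 113 115 115]
 [ 97 107 112 107 108 119 122 116 110 115 117 117 116]
 [ 89  93  96  97 102 116 121 115 113 119 123 120 114]
 [ 99  90  89  88  92  99 104 102 109 122 124 117 113]
 [126 110  96  90  84  86  89  92 100 112 116 108 103]
 [156 147 127 113  97  89  86  86  92  99 100  95  96]]
[[ 6  6  7  6  9  9  9  9 10  9  9 10 11]
 [ 6  6  7  8 11 16 19 15 13 10  9  9 10]
 [ 8  7  9 12 22 32 38 35 27 17  9  9  9]
 [11 10 13 23 38 50 53 57 52 30 12  7  8]
 [12 11 13 25 41 45 44 56 66 46 20  9  6]
 [12 11 12 17 27 27 24 38 57 46 21  9  7]
 [14 11 11 14 16 16 15 22 35 32 16  9  7]
 [13 13 14 15 12 11 11 14 20 16 11 10  8]
 [11 14 16 15 12 11 12 13 12 11 10 10 10]
 [ 8 12 13 13 13 13 15 15 12 11 11 13 12]
 [ 8  9 10  9 10 14 15 15 14 14 12 14 11]]
```

>>> apply_moves(
  moves=[
    [0, 0, 0, 0, 0, -0.04, -1],
    [0, 0, 0, 0, 0, -0.02, -1],
    [0, 0, 0, 0, 0, 0, -1],
    [0, 0, 0, 0.028, -0.005, 0, -1],
    [0, 0, 0, 0.028, -0.005, 0, -1],
    [0, 0, 0, 0.0256, -0.005, 0, -1],
    [0, 0, 0, 0, 0, 0, -1],
    [0, 0, 0, 0, 0, 0, -1],
  ],
)

```text
clock: 37.58
tcp_pos: [0.6299, 0.2973, 0.251]
orientation: [3.139, 0.049, -0.005]
contact_force: [-1.1, -0.1, -0.2]
grip_width: 0.0002
gripper_force: 0.0
```

>>> apply_moves(
  moves=[
    [0, 0, 0, 0, 0, 0.015, -1],
    [0, 0, 0, 0, 0, 0.015, -1],
    [0, 0, 0, 0, 0, 0.012, -1],
    [0, 0, 0, 0, 0, 0.01, -1],
    [0, 0, 0, 0, 0, 0.006, -1],
    [0, 0, 0, 0, 0, 0, -1],
    [0, 0, 0, 0, 0, 0, -1],
    [0, 0, 0, 0, 0, 0, -1],
  ],
)

```text
clock: 38.25
tcp_pos: [0.6301, 0.2981, 0.1969]
orientation: [-3.141, -0.05, -0.001]
contact_force: [-2.2, -1.3, 3.8]
grip_width: 0.0002
gripper_force: 1.4
```

>>> apply_moves(
  moves=[
    [0, 0, 0, 0, 0, 0.002, -1],
    [0, 0, 0, 0, 0, 0.002, -1],
    [0, 0, 0, 0, 0, 0.002, -1],
    [0, 0, 0, 0, 0, 0.002, -1],
    [0, 0, 0, 0, 0, 0, -1],
    [0, 0, 0, 0, 0, 0, -1],
    [0, 0, 0, 0, 0, 0, -1],
    [0, 0, 0, 0, 0, 0, -1],
  ],
)

```text
clock: 38.92
tcp_pos: [0.6305, 0.2983, 0.1889]
orientation: [-3.14, -0.05, -0.002]
contact_force: [-1.6, -0.7, 6.9]
grip_width: 0.0003
gripper_force: 3.1
```

>>> apply_moves(
  moves=[
    [0, 0, 0, 0, 0, 0.003, -1],
    [0, 0, 0, 0, 0, 0.003, -1],
    [0, 0, 0, 0, 0, 0.002, -1],
    [0, 0, 0, 0, 0, 0.001, -1],
    [0, 0, 0, 0, 0, 0, -1],
    [0, 0, 0, 0, 0, 0, -1],
    [0, 0, 0, 0, 0, 0, -1],
    [0, 0, 0, 0, 0, 0, -1],
  ],
)

```text
clock: 39.58
tcp_pos: [0.6306, 0.2983, 0.1812]
orientation: [-3.14, -0.05, -0.003]
contact_force: [-5.1, -1.9, 13.3]
grip_width: 0.0001
gripper_force: 6.5
```

>>> apply_moves(
  moves=[
    [0, 0, 0, 0, 0, -0.035, -1],
    [0, 0, 0, 0, 0, -0.04, -1],
    [0, 0, 0, -0.028, 0.005, 0, -1],
    [0, 0, 0, -0.028, 0.005, 0, -1],
    [0, 0, 0, -0.0256, 0.005, 0, 0.2],
    [0, 0, 0, 0, 0, 0, 0.2],
    [0, 0, 0, 0, 0, 0, 0.2],
    [0, 0, 0, 0, 0, 0, 0.2],
  ],
)

```text
clock: 40.25
tcp_pos: [0.5497, 0.2805, 0.2541]
orientation: [-3.141, -0.05, -0.002]
contact_force: [0.5, -0.5, -0.2]
grip_width: 0.0485
gripper_force: 0.0
```

```bash
python3 go.py;python3 arr.py
```

```text
t 40.25 tcp [0.5497 0.2805 0.2541] yaw 1.83 toolz [ 0.0012  0.0003 -1.    ] F [ 0.5 -0.5 -0.2] w 0.0485 j [-0.68  0.36  0.14  1.68 -0.05  1.1  -2.06]
px [230.8106 241.1439] 132 [274.7138 336.7319] 276
top@z [0.632  0.2943 0.017 ]
side@z [0.6363 0.2942 0.017 ]
tri [0.6335 0.2948 0.0188]
[[115 115 118 123 132 145 159 168 184 198 204 196 177]
 [116 116 116 116 116 121 126 132 150 169 187 200 200]
 [115 115 115 115 114 110 110 112 118 131 152 170 186]
 [115 116 119 115 109 103 101 104 108 113 121 132 151]
 [111 119 120 115 106 100  97 100 105 109 111 117 123]
 [107 118 121 114 105 106 111 109 107 108 112 114 117]
 [ 96 107 109 107 108 117 120 115 111 114 115 115 116]
 [ 88  91  95  95 101 113 119 113 112 119 122 120 115]
 [ 98  87  88  89  90  99 104 103 109 121 123 116 112]
 [126 109  96  89  84  86  88  90  99 112 114 106 102]
 [155 145 126 113  96  87  86  85  88  98 100  94  95]]
[[ 8  6  7  7  7  8  9  9  9 11 10 11 11]
 [ 8  7  8  7  9 12 12 13 12 10  9 10  9]
 [ 8  8  9 13 21 31 36 35 28 16 11  9  8]
 [10 10 13 24 42 57 63 64 54 30 12  8  8]
 [12 11 14 24 45 56 56 65 67 44 19  9  8]
 [13 12 12 17 27 29 28 41 58 46 22 10  7]
 [13 12 11 13 15 14 13 21 36 32 15  8  6]
 [12 13 15 14 12 10 10 14 19 17 11  9  8]
 [10 14 15 15 14 11 12 12 12 11 10 10 10]
 [ 9 11 13 13 13 13 14 14 13 11 10 11 11]
 [ 9  9 10  8 11 13 15 14 13 13 14 13 12]]
```

Pin c is in now: the dark head spot faded, the plate stayed still and the force was 6.9 N mid-stroke. Regrip, back out, and carry it to bay0.

>>> apply_moves(
  moves=[
    [0, 0, 0, 0, 0, 0.04, 0.2],
    [0, 0, 0, 0, 0, 0.04, 0.2],
    [0, 0, 0, 0, 0, 0.04, 0.2],
    [0, 0, 0, 0, 0, 0.04, 0.2],
    [0, 0, 0, 0, 0, 0.04, 0.2],
    [0, 0, 0, 0, 0, 0.025, 0.2],
    [0, 0, 0, 0, 0, 0.014, 0.2],
    [0, 0, 0, 0, 0, 0, 0.2],
  ],
)

```text
clock: 41.07
tcp_pos: [0.5474, 0.2792, 0.0115]
orientation: [3.138, 0.05, -0.007]
contact_force: [-0.2, 0.4, 0.6]
grip_width: 0.0514
gripper_force: 0.0
```

>>> apply_moves(
  moves=[
    [0, 0, 0, 0, 0, 0, -1],
    [0, 0, 0, 0, 0, 0, -1],
    [0, 0, 0, 0, 0, 0, -1],
    [0, 0, 0, 0, 0, 0, -1],
    [0, 0, 0, 0, 0, 0, -1],
    [0, 0, 0, 0, 0, -0.003, -1],
    [0, 0, 0, -0.02, 0, 0, -1],
    [0, 0, 0, -0.03, 0, 0, -1],
  ],
)

```text
clock: 41.73
tcp_pos: [0.5015, 0.2785, 0.0191]
orientation: [-3.14, -0.046, -0.006]
contact_force: [-0.4, 2.0, -2.4]
grip_width: 0.0221
gripper_force: 77.3
```

>>> apply_moves(
  moves=[
    [0, 0, 0, -0.03, 0, 0, -1],
    [0, 0, 0, -0.03, 0, 0, -1],
    [0, 0, 0, 0, 0, -0.015, -1],
    [0, 0, 0, 0, 0, -0.02, -1],
    [0, 0, 0, 0, 0.03, 0, -1],
    [0, 0, 0, 0, 0.03, 0, -1],
    [0, 0, 0, 0, 0.03, 0, -1],
    [0, 0, 0, 0, 0.03, 0, -1],
  ],
)

```text
clock: 42.4
tcp_pos: [0.4425, 0.1558, 0.0536]
orientation: [-3.141, -0.052, -0.001]
contact_force: [0.8, -1.0, -1.9]
grip_width: 0.0225
gripper_force: 77.6
```

>>> apply_moves(
  moves=[
    [0, 0, 0, 0, 0.03, 0, -1],
    [0, 0, 0, 0, 0.03, 0, -1],
    [0, 0, 0, 0, 0.03, 0, -1],
    [0, 0, 0, 0, 0.03, 0, -1],
    [0, 0, 0, 0, 0, 0, -1],
    [0, 0, 0, 0, 0, 0, -1],
    [0, 0, 0, 0, 0, 0, -1],
    [0, 0, 0, 0, 0, 0, -1],
  ],
)

```text
clock: 43.07
tcp_pos: [0.4468, 0.0382, 0.0532]
orientation: [-3.141, -0.053, -0.001]
contact_force: [-0.2, 0.2, -1.5]
grip_width: 0.0224
gripper_force: 78.2
```

```bash
python3 go.py .4535 -.362 .05 1.06; python3 pin.py
```

```text
t 43.07 tcp [0.4468 0.0382 0.0532] yaw 1.93 toolz [ 0.0004  0.0006 -1.    ] F [-0.2  0.2 -1.5] w 0.0224 j [-0.32  0.39  0.11  2.23 -0.09  0.52 -1.68]
turn 0.145 shift [-0.0007  0.4003  0.0032] len 0.4
px [297.5249 270.0824] 1505 [353.4635 283.5788] 425
top@z [0.5302 0.0526 0.0562]
side@z [0.5312 0.0521 0.0562]
tri [0.5304 0.0527 0.0571]
exp [0.5496 0.0457 0.0563] tip px side [275.2165 331.6855]
```

>>> apply_moves(
  moves=[
    [0, 0, 0.145, 0.0005, 0.0337, -0.01, -1],
    [0, 0, 0, 0.0005, 0.0337, 0, -1],
    [0, 0, 0, 0.0005, 0.0337, 0, -1],
    [0, 0, 0, 0.0005, 0.0337, 0, -1],
    [0, 0, 0, 0.0005, 0.0337, 0, -1],
    [0, 0, 0, 0.0005, 0.0337, 0, -1],
    [0, 0, 0, 0.0005, 0.0337, 0, -1],
    [0, 0, 0, 0.0005, 0.0337, 0, -1],
  ],
)

```text
clock: 43.83
tcp_pos: [0.456, -0.2331, 0.063]
orientation: [-3.141, -0.029, -0.0]
contact_force: [1.0, -0.2, -1.6]
grip_width: 0.0222
gripper_force: 78.5
```

>>> apply_moves(
  moves=[
    [0, 0, 0, 0.0005, 0.0337, 0, -1],
    [0, 0, 0, 0.0005, 0.0337, 0, -1],
    [0, 0, 0, 0.0005, 0.0337, 0, -1],
    [0, 0, 0, 0.0005, 0.0337, 0, -1],
    [0, 0, 0, 0, 0, 0.02, -1],
    [0, 0, 0, 0, 0, 0.02, -1],
    [0, 0, 0, 0, 0, 0.004, -1],
    [0, 0, 0, 0, 0, 0, -1],
  ],
)

```text
clock: 44.5
tcp_pos: [0.4594, -0.3656, 0.0175]
orientation: [-3.139, -0.029, 0.004]
contact_force: [-0.6, 0.2, -2.4]
grip_width: 0.0221
gripper_force: 78.4
```

>>> apply_moves(
  moves=[
    [0, 0, 0, 0, 0, 0, -1],
    [0, 0, 0, 0, 0, 0, -1],
    [0, 0, 0, 0, 0, 0, -1],
    [0, 0, 0, 0, 0, 0, -1],
    [0, 0, 0, 0, 0, 0, -1],
    [0, 0, 0, 0, 0, 0, -1],
    [0, 0, 0, 0, 0, 0, -1],
    [0, 0, 0, 0, 0, 0, -1],
  ],
)

```text
clock: 45.17
tcp_pos: [0.4599, -0.3673, 0.0191]
orientation: [3.141, 0.026, 0.0]
contact_force: [-0.1, 0.3, -1.6]
grip_width: 0.0224
gripper_force: 78.4
```

```bash
python3 go.py
python3 - <<'E'
from pin import *
t,s=measure(np.array([.5445,-.3523,.021]),.020)
p=rays(t,s);d=p[:2]-[.6442,-.2814];c,si=np.cos(.0185),np.sin(.0185)
print("rack frame pin",c*d[0]+si*d[1],-si*d[0]+c*d[1],"want x -.101 y -.069")
T,S=grab_frame("top"),grab_frame("side")
cv2.imwrite("pics/s11.png",np.hstack([cv2.resize(T[215:285,350:450],None,fx=4,fy=4,interpolation=cv2.INTER_CUBIC),cv2.resize(S[180:250,330:430],None,fx=4,fy=4,interpolation=cv2.INTER_CUBIC)]))
E
```

```text
t 45.17 tcp [ 0.4599 -0.3673  0.0191] yaw 0.96 toolz [ 0.0001 -0.0001 -1.    ] F [-0.1  0.3 -1.6] w 0.0224 j [ 0.46  0.62  0.14  1.92 -0.14  0.62 -0.86]
px [412.1334 269.7952] 1177 [414.0787 198.4696] 839
top@z [ 0.5446 -0.3545  0.02  ]
side@z [ 0.5618 -0.4148  0.02  ]
tri [ 0.5348 -0.3396  0.0849]
rack frame pin -0.11044445904055677 -0.056117809893145076 want x -.101 y -.069
```

View pics/s11.png

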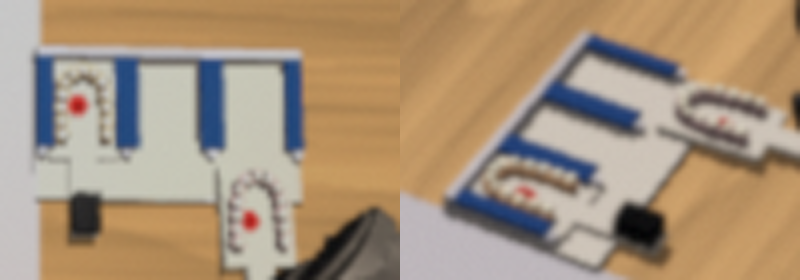

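Plate a sits home in bay2. Plate c stands before bay0, about 2.3 mm too far to -y: its edges are at 219 to 296 against lips at 223 to 285. I'll correct, lower and slide in.

>>> apply_moves(
  moves=[
    [0, 0, 0, 0, -0.0024, 0, -1],
    [0, 0, 0, 0, 0, 0.0035, -1],
    [0, 0, 0, 0, 0, 0, -1],
    [0, 0, 0, 0.01, 0, 0, -1],
    [0, 0, 0, 0.01, 0, 0, -1],
    [0, 0, 0, 0.01, 0, 0, -1],
    [0, 0, 0, 0, 0, 0, -1],
    [0, 0, 0, 0, 0, 0, -1],
  ],
)

```text
clock: 46.03
tcp_pos: [0.4913, -0.3639, 0.0154]
orientation: [3.141, 0.029, 0.002]
contact_force: [0.5, -0.5, -0.6]
grip_width: 0.0227
gripper_force: 78.9
```

>>> apply_moves(
  moves=[
    [0, 0, 0, 0.01, 0, 0, -1],
    [0, 0, 0, 0.01, 0, 0, -1],
    [0, 0, 0, 0.01, 0, 0, -1],
    [0, 0, 0, 0, 0, 0, -1],
    [0, 0, 0, 0, 0, 0, -1],
    [0, 0, 0, 0, 0, 0, -1],
    [0, 0, 0, 0, 0, 0, -1],
    [0, 0, 0, 0, 0, 0, -1],
  ],
)

```text
clock: 46.7
tcp_pos: [0.5193, -0.3638, 0.0154]
orientation: [-3.141, -0.026, 0.001]
contact_force: [-0.2, 0.3, -1.8]
grip_width: 0.0221
gripper_force: 78.9
```

```bash
cat > rk.py <<'E'
from pin import *
import sys
t,_=red("top",w2pix("top",[float(sys.argv[1]),float(sys.argv[2]),.017]));p=pix2w("top",t,.015);d=p[:2]-[.6442,-.2814];c,si=np.cos(.0185),np.sin(.0185)
print("top pin",p,"rack frame",(c*d[0]+si*d[1]).round(4),(-si*d[0]+c*d[1]).round(4))
E
python3 go.py; python3 rk.py .604 -.351
```

```text
t 46.7 tcp [ 0.5193 -0.3638  0.0154] yaw 0.94 toolz [-0.0006  0.0002 -1.    ] F [-0.2  0.3 -1.8] w 0.0221 j [ 0.41  0.68  0.14  1.81 -0.14  0.67 -0.92]
top pin [ 0.60496909 -0.35394811  0.015     ] rack frame -0.0406 -0.0718
```

>>> apply_moves(
  moves=[
    [0, 0, 0, 0.009, 0, 0, -1],
    [0, 0, 0, 0.009, 0, 0, -1],
    [0, 0, 0, 0.009, 0, 0, -1],
    [0, 0, 0, 0.004, 0, 0, -1],
    [0, 0, 0, 0, 0, 0, -1],
    [0, 0, 0, 0, 0, 0, -1],
    [0, 0, 0, 0, 0, 0, -1],
    [0, 0, 0, 0, 0, 0, -1],
  ],
)

```text
clock: 47.42
tcp_pos: [0.5504, -0.3632, 0.0154]
orientation: [-3.141, -0.026, 0.001]
contact_force: [-1.2, -0.1, -1.8]
grip_width: 0.0223
gripper_force: 78.9
```

>>> apply_moves(
  moves=[
    [0, 0, 0, 0.002, 0, 0, -1],
    [0, 0, 0, 0.002, 0, 0, -1],
    [0, 0, 0, 0.002, 0, 0, -1],
    [0, 0, 0, 0.002, 0, 0, -1],
    [0, 0, 0, 0, 0, 0, -1],
    [0, 0, 0, 0, 0, 0, -1],
    [0, 0, 0, 0, 0, 0, -1],
    [0, 0, 0, 0, 0, 0, -1],
  ],
)

```text
clock: 48.08
tcp_pos: [0.557, -0.3631, 0.0153]
orientation: [-3.14, -0.025, 0.005]
contact_force: [-5.7, 1.1, 2.4]
grip_width: 0.0221
gripper_force: 79.5
```

```bash
python3 go.py; python3 rk.py .64 -.351; python3 rk.py .6468 -.2005
```

```text
t 48.08 tcp [ 0.557  -0.3631  0.0153] yaw 0.91 toolz [-0.0033  0.0012 -1.    ] F [-5.7  1.1  2.4] w 0.0221 j [ 0.38  0.71  0.15  1.72 -0.15  0.72 -0.95]
top pin [ 0.64224726 -0.35326754  0.015     ] rack frame -0.0033 -0.0718
top pin [ 0.64618345 -0.2008031   0.015     ] rack frame 0.0035 0.0805
```

>>> apply_moves(
  moves=[
    [0, 0, 0, 0.002, 0, 0, -1],
    [0, 0, 0, 0, 0, 0, -1],
    [0, 0, 0, -0.003, 0, -0.001, -1],
    [0, 0, 0, 0, 0, 0, 0.1],
    [0, 0, 0, 0, 0, 0, 0.1],
    [0, 0, 0, 0, 0, 0, 0.1],
    [0, 0, 0, 0, 0, -0.02, 0.1],
    [0, 0, 0, 0, 0, -0.04, 0.1],
  ],
)

```text
clock: 48.85
tcp_pos: [0.5554, -0.3609, 0.0724]
orientation: [-3.137, -0.028, 0.012]
contact_force: [0.7, -0.0, -0.6]
grip_width: 0.0472
gripper_force: 0.0
```

>>> apply_moves(
  moves=[
    [0, 0, 0, 0, 0, -0.04, 0.1],
    [0, 0, 0, 0, 0, -0.04, 0.1],
    [0, 0, 0, -0.03, 0, 0, 0.1],
    [0, 0, 0, -0.03, 0, 0, 0.1],
    [0, 0, 0, 0, 0.04, 0, 0.1],
    [0, 0, 0, 0, 0.04, 0, 0.1],
    [0, 0, 0, 0, 0.04, 0, 0.1],
    [0, 0, 0, 0, 0, 0, 0.1],
  ],
)

```text
clock: 49.52
tcp_pos: [0.4969, -0.4936, 0.1573]
orientation: [3.134, 0.014, 0.0]
contact_force: [-1.7, -0.7, 0.4]
grip_width: 0.0465
gripper_force: 0.0
```

```bash
python3 go.py; python3 rk.py .64 -.351; python3 rk.py .6468 -.2005
python3 - <<'E'
from h import *
T,S=grab_frame("top"),grab_frame("side")
cv2.imwrite("pics/s12.png",np.hstack([cv2.resize(T[215:285,350:430],None,fx=5,fy=5,interpolation=cv2.INTER_CUBIC),cv2.resize(S[180:250,338:418],None,fx=5,fy=5,interpolation=cv2.INTER_CUBIC)]))
E
```

```text
t 49.52 tcp [ 0.4969 -0.4936  0.1573] yaw 0.5 toolz [ 0.0001 -0.0074 -1.    ] F [-1.7 -0.7  0.4] w 0.0465 j [ 0.55  0.59  0.21  1.57 -0.13  0.99 -0.77]
top pin [ 0.64221816 -0.35331946  0.015     ] rack frame -0.0033 -0.0719
top pin [ 0.64618785 -0.20083869  0.015     ] rack frame 0.0035 0.0805
```

View pics/s12.png

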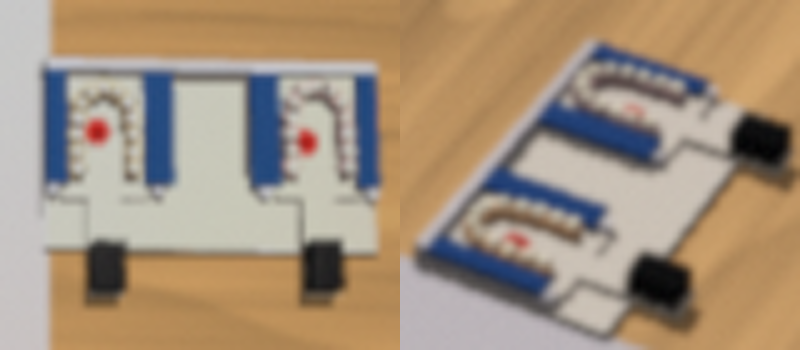

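Run:
```python
from h import *
S0=cv2.imread("pics/side0.png").astype(int);S=grab_frame("side").astype(int)
u,v=w2pix("side",[.6475,-.2005,.014]);print("now: expected ring",u,v,"head in",w2pix("side",[.6475,-.2005,.016]),"head proud",w2pix("side",[.6475,-.2005,.025]))
def sh(I,c,r):
    a=I[r-7:r+8,c-7:c+8];print("R at",c-7,r-7);print(a[...,2]);print("R-G");print(a[...,2]-a[...,1])
sh(S,round(u),round(v))
print("a before");print("exp ring",w2pix("side",[.6524,.0227,.006]),"head proud",w2pix("side",[.6524,.0227,.017]));sh(S0,322,273)
print("c before");print("exp ring",w2pix("side",[.4271,.0196,.006]),"proud",w2pix("side",[.4271,.0196,.017]));sh(S0,390,302)
```

```text
now: expected ring 360.54261085953954 228.56942904980178 head in [360.55234767 228.10400019] head proud [360.59633533 226.00134754]
R at 354 222
[[159 142 127 121 120 121 126 137 143 148 155 164 165 160 158]
 [141 121 106 106 114 110 107 114 121 122 128 139 149 162 173]
 [137 120 123 142 157 148 131 128 122 116 112 115 126 140 151]
 [161 156 169 182 191 185 175 172 165 155 137 123 121 121 122]
 [172 181 196 199 199 195 191 190 191 188 178 169 163 147 129]
 [164 187 199 195 192 192 189 184 188 195 196 196 193 184 169]
 [143 168 173 172 181 194 188 175 178 193 201 202 202 198 195]
 [111 137 144 149 174 191 185 177 187 200 201 200 204 201 202]
 [ 74  97 109 127 156 164 158 166 186 196 195 197 204 204 202]
 [ 45  54  64  86 112 120 123 141 157 163 167 182 198 196 195]
 [ 35  35  40  49  60  72  85 106 117 122 135 157 171 171 179]
 [ 31  32  32  37  37  40  50  63  78  88 103 127 140 144 163]
 [ 37  34  33  32  33  35  34  40  47  54  68  87 104 112 139]
 [ 58  49  43  36  34  34  33  33  34  38  43  49  59  77 118]
 [ 75  69  65  57  49  43  34  33  32  31  32  36  46  82 136]]
R-G
[[ 15
[... 4223 characters left out ...]
0  11]
 [ 14  11   9  10   9  13  17  25  42  51  34  17  13   9   9]
 [ 11   9   9   9  11  26  46  58  64  65  48  30  17  11   9]
 [ 10   9   9   9  15  40  83 101  80  50  35  22  15  11  10]
 [ 10  10  10  10  15  40  90 114  78  35  18  13  11  13  13]
 [  8   9   9   9  13  29  66  80  50  23  15  11  11  14  16]
 [  9   9  10  10  11  17  31  38  24  13  13  18  17  16  12]
 [  9   9   9   9   8   9  14  19  14  12  16  19  17  13  10]
 [  8   9   8   9  10   9  10  16  19  17  18  16  14   9   7]
 [ 12   8  10  14  15  10  11  16  20  18  15  11   9   8   7]
 [ 18  13  12  17  19  15  16  16  15  13  10   9   9   9   7]
 [ 17  16  14  17  18  17  16  15  10  10   7   9   8   6   6]]
```

Both proud pins showed a dark side (R about 115) at the start. That is gone on plate a, and plate c's spot faded with the measured press force. Both plates are home under the lips with grip blocks outwards, so I'm handing in.

```bash
python3 -c "
from bench import order
print(order.hand_in())"
```

```text
the job is handed in; nothing more can be done
None
```

Two plates were on the mat; both pins were driven in by the press and both plates slid home (peach in bay2, mauve in bay0, bystanders untouched). I handed the job in at about 50 s, and the hand-in call returned no verdict.

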